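# Uncover the viewing port of the vacuum chamber

## Task

The microscope cannot see into the chamber because the white protective cover is still on the viewing port below it. Take the two-hook puller from its grey mat, hook it under the cover's rim, pull the cover straight up until it pops off, and stand it upright (skirt down) in the shallow steel tray, then stand the puller back on its mat. Do not touch the cover with your fingers, never tip it over, do not bump the microscope, and leave the bottle, the flange ring and the wrench where they are.

Things in the scene. Friction and masses are not known exactly. Their poses are not given: they have to be found in the camera images.
- station: fixed vacuum chamber with microscope. Origin: on the bench, on the vertical axis of the viewing port. Base plate 240 x 240 x 14 mm; flat round lid, 230 mm in diameter, top at z = 80 mm, viewing port at its centre. Side ports and probe arms stay below z = 65 mm; the longer probe arms point to the rear (+x) and rear right. The front (-x) faces the robot and is open
- collar_top (a point): centre of the top of the port's steel collar, which is 40 mm in diameter and rises 30 mm from the lid, to z = 110 mm. Four spring balls round it, 13 mm above the lid, catch behind a bead inside the cover's mouth: to pop it off takes a pull of about 12 N (up to 20 N if pulled fast) over the first 5 mm; it then comes freely, and its mouth is clear of the collar after 28 mm of lift
- microscope: part of the station, same origin and axes. Ring light (84 mm diameter, underside z = 265 mm) and 76 mm tube hang on the port's axis, 147 mm above the seated cover, up to z = 545 mm; boom at z = 390 to 440 mm to a 30 mm post at x = +95, y = +95 mm (rear left). A gripper pointing straight down at the puller's grip would hit it when hooking on the port: lean it back (towards -x) 30 to 40 degrees
- cover: white plastic port cover, a round top hat: rim 90 mm in diameter and 8 mm thick (z = 28 to 36 mm), below it a skirt 57 mm in diameter, 28 mm high; bore 49 mm (44 at the mouth), 28 mm deep. 0.09 to 0.18 kg, too wide for the gripper. Origin: centre of the skirt's lower edge, z up. Seated, the origin is on the port's axis at z = 82 mm. Its yaw does not matter
- rim (a point): centre of the underside of the cover's rim, the face that the puller lifts (28 mm above the cover's origin; 30 mm above the lid when seated, so the hooks have 30 mm of height to slide into). The rim stands out 16.5 mm from the skirt all round
- puller: steel puller, 0.28 kg, standing on its two hooks. Origin: on the hooks' underside, midway between them; z up, slides under the rim along +x. Hooks: z = 0 to 8 mm, x = -24 to 18, from |y| = 59 inwards to |y| = 35 (70 mm free between for the skirt). Legs: inner faces |y| = 51, x = -15 to 15, up to a bridge over the top, z = 34 to 44 mm
- hooks (a point): midway between the tops of the hooks, 8 mm above the puller's origin, axes as the puller's. Placed under the cover's axis (on rim) the hooks carry the rim on both sides of the skirt; the cover rides on them by its weight, 18 mm free between its top and the bridge. Raise it 30 to 40 mm, then draw it out to the front (-x of the station): the gripper has no room under the microscope for more
- puller_grip (a point): where to hold the puller: on the axis of its black grip, at x = -42, z = 97.7 mm of the puller, axes as the puller's. The grip is a bar 20 mm thick (y), 24 mm wide, 97 mm long, leaning back to -x 35 degrees from vertical, 68 mm up it from the bridge here, 30 mm below its end. Fingers close along y, with the tool pointing along the bar (forward +x and down)
- mat: the puller's place: a grey mat fixed on the bench, 180 mm (x) by 220 mm (y), 4 mm thick. Origin: centre of its underside. It lies to the left or right of the station
- tray: a shallow steel tray fixed on the bench, 190 mm (x) by 220 mm (y) outside, walls 3 mm, rim 10 mm above the bench, floor 3 mm thick. Origin: centre of its underside. It lies on the other side of the station from the mat
- bottle: bystander: a white bottle, 60 mm in diameter and 160 mm high. Origin: centre of its underside
- flange: bystander: a steel flange ring, 75 mm in diameter, 12 mm high, lying flat. Origin: centre of its underside
- wrench: bystander: a wrench 160 mm long lying on the bench in front of the station

How it is judged:
By the outcome, as a careful person would: the job done as asked, in the order asked, and still so for the second after the job is handed in, with the robot touching nothing.
It also fails if it takes over 67 s, if anything falls off the work surface, if the arm or the gripper's body presses on something with over 40 N, if the wrist force passes 120 N, or if a joint passes its speed limit or range.

## Robot

A 7-joint arm with a two-finger parallel gripper is mounted at the origin on the work surface. World frame = base frame: x ahead of the robot, y to its left, z up, the work surface at z = 0. Lengths are in m, angles in rad, forces in N, time in s.
With the tool pointing down it reaches from about 0.4 to 0.875 m from the base axis. Payload 6.5 kg.
Tool frame: the origin (TCP) lies between the finger pads, 19 mm behind the fingertips; this is the grasp point; z points along the fingers, y is the line along which they close (so a half turn about z gives the same grasp; the last joint's range is limited). The gripper opens to 88 mm and grips with 3 to 60 N. Pads are 18 mm wide; open, the fingers measure 123 mm over their backs; the gripper's body (75 mm by 187 mm) begins 45 mm behind the grasp point.
Start: joints at [1.108, 0.536, -0.004, 1.538, 0.003, 1.067, -0.071], TCP at [0.251, -0.599, 0.257] pointing down, gripper open.
Joint ranges: [-2.7, 2.7], [-0.37, 2.16], [-1.27, 1.26], [0.24, 2.4], [-1.31, 4.45], [0.19, 1.91], [-2.76, 2.76]. Speed limits (rad/s): [2.39, 2.39, 3.14, 3.14, 3.14, 3.14, 3.14].

## Interface

Orientations are given as [roll, pitch, yaw] about the fixed x, y, z axes, in that order (R = Rz(yaw) Ry(pitch) Rx(roll)).
In Python, from workcell import * gives the robot as it stands. The module is installed in compiled form; this text tells all that it offers.
- The arm moves only by the tool carry_out, never from a script. Its argument "motion" is a list of rows, each a list of 7 numbers: the shift along the tool's x, y, z in mm, then the turn, a rotation vector about the tool's x, y, z in degrees, then the opening, from -1 (shut) to 1 (fully open). In form: [[tx, ty, tz, ax, ay, az, claw], ...]. A call has exactly 5 rows; each row shifts and turns the commanded pose from where the row before left it, along the tool's axes as they then stand; what a row does not reach is not made up. A row lasts 1/10 s, in which the tool goes at most 50 mm and 8.59 degrees, less where a joint would pass 70% of its speed; a pose out of reach is approached as far as the arm can. A call with a gripper value outside its range is refused whole. The fingers move at their own pace and stop on an object; "squeeze" is the grip in N (left out, the last holds). Time passes only in rows, so rows that do not move let the fingers close, or fill a call up. It gives the time, the measured TCP pose, the force, the opening and the grip force at its end, in the units of the state.
- get_state(): the state, without advancing time (a new reading comes with each control period).
- capture(name): name is "scene" or "top" or "wrist"; returns a dict with "color" (384x512x3 uint8, red, green, blue), "camera_matrix" (3x3 intrinsics, pixels), "k1" (the pictures are not rectified: a ray, as slopes to the right and down, at radius r is drawn at 1 + k1 r^2 times it, then the intrinsics apply), "rvec" (rotation vector, rad) and "tvec" (3), from world to camera coordinates, as OpenCV has them. Camera axes: x right, y down, z forward; pixel columns grow to the right and rows downward; lengths in m; the calibration is good to about 2 mm. A picture is of the moment at which its call begins. There is no depth.
- sign_off(): hands the job in; it is judged then, once.
The state is a dict: "time_s": time; "q": joint angles; "qd": joint speeds; "joint_efforts": joint torques, N m; "eef_pos": TCP position; "tool_rot": TCP orientation; "wrist_force": force on the tool from outside, world axes, zero at the start; "moment": the same for the moment, N m; "grip_width": opening from 0.0 (shut) to 1.0 (fully open); "gripper_force": force on a finger pad.
Only numpy, scipy, OpenCV 4.12 (cv2) and the standard library are available. Lean on these libraries where they do the work, as an engineer would, in place of code of your own. Each camera call takes 0.05 s, during which the arm holds its last target. There are 200 camera calls.

## Working session

There is one attempt and no reset: what is moved stays moved. The work goes in short steps, Python scripts to look and compute and a tool call to move; the robot and the scene stay as the last step left them, time stands still between calls to the robot, and variables do not carry over. Pictures are saved under pics/ and viewed, at most 10 in all, crops included, and the job is handed in when it is done.

Besides the shell and the picture viewer there is one more tool, called after "Call:" by a JSON object that holds its "name" and its "arguments". carry_out: Moves the arm, as the interface text tells. Its arguments: {"type":"object","properties":{"motion":{"type":"array","items":{"type":"array","items":{"type":"number"}}},"squeeze":{"type":"number"}},"required":["motion"]}

```bash
mkdir -p pics; python3 - <<'E'
from workcell import *
import cv2,numpy as np
s=get_state();print({k:np.round(v,3) for k,v in s.items()})
for n in("scene","top"):
    c=capture(n);cv2.imwrite(f"pics/{n}0.png",c["color"][:,:,::-1])
    R=cv2.Rodrigues(np.array(c["rvec"]))[0];print(n,c["camera_matrix"],c["k1"],-R.T@np.array(c["tvec"]).ravel(),R)
E
```

```text
{'time_s': np.float64(0.0), 'q': array([ 1.108,  0.537, -0.004,  1.539,  0.003,  1.067, -0.071]), 'qd': array([-0.   , -0.001, -0.   ,  0.   ,  0.001,  0.   ,  0.   ]), 'joint_efforts': array([-0.0000e+00, -5.7096e+01,  9.9000e-01, -2.5160e+01, -5.6000e-02,
        1.8000e-02,  0.0000e+00]), 'eef_pos': array([ 0.251, -0.599,  0.257]), 'tool_rot': array([-3.14 ,  0.   ,  0.397]), 'wrist_force': array([0.221, 0.167, 0.562]), 'moment': array([ 0.03 , -0.002,  0.033]), 'gripper_force': np.float64(0.0), 'grip_width': np.float64(1.003)}
scene [[400.47874867   0.         253.55876829]
 [  0.         400.47874867 190.18808754]
 [  0.           0.           1.        ]] 0.02462507831454305 [1.14040393 0.34306577 0.94837332] [[-0.4886955   0.87240615 -0.00917735]
 [ 0.69685017  0.38398191 -0.60577036]
 [-0.52495385 -0.30243249 -0.79558661]]
top [[466.31160781   0.         252.85063713]
 [  0.         466.31160781 191.02143699]
 [  0.           0.           1.        ]] -0.1465771834015212 [0.39974165 0.02206869 1.38774541] [[ 0.02027075 -0.99966883  0.01585303]
 [-0.99028992 -0.02225671 -0.13722433]
 [ 0.13753172 -0.01291745 -0.99041313]]
```

View pics/scene0.png

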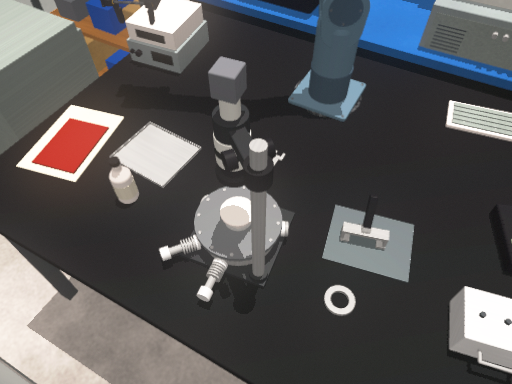

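View pics/top0.png

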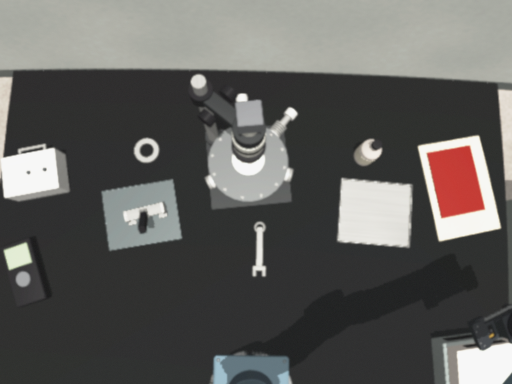

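The scene and top views show the mat with the puller at top px (142,214), to the left (+y). The station is at about (250,160), the tray at (375,212) on the right, the wrench at (259,250), the flange at (146,150) and the bottle at (368,152).

```bash
cat >h.py <<'E'
from workcell import *
import cv2,numpy as np
from scipy.spatial.transform import Rotation as Ro
def cam(c):
    R=cv2.Rodrigues(np.array(c["rvec"]))[0];return np.array(c["camera_matrix"]),np.array([c["k1"],0,0,0.]),R,-R.T@np.array(c["tvec"]).ravel()
def rays(c,px):
    K,d,R,o=cam(c);u=cv2.undistortPoints(np.array(px,float).reshape(-1,1,2),K,d).reshape(-1,2)
    return o,np.c_[u,np.ones(len(u))]@R
def plane(c,px,z):
    o,v=rays(c,px);return o+v*((z-o[2])/v[:,2])[:,None]
def proj(c,P):
    K,d,R,o=cam(c);return cv2.projectPoints(np.array(P,float).reshape(-1,1,3),np.array(c["rvec"]),np.array(c["tvec"]),K,d)[0].reshape(-1,2)
def rect(c,m,z):
    "min-area rectangle, in the world plane z, of the largest blob of mask m"
    k=max(cv2.findContours(m.astype(np.uint8),cv2.RETR_EXTERNAL,cv2.CHAIN_APPROX_NONE)[0],key=cv2.contourArea)[:,0]
    P=plane(c,k,z)[:,:2];r=cv2.minAreaRect((P*1000).astype(np.float32));return r,k
E
python3 - <<'E'
from h import *
for n in("top","scene"):
    c=capture(n);im=c["color"].astype(int);g=im.max(2)
    H=cv2.cvtColor(c["color"],cv2.COLOR_RGB2HSV)
    boxes={"top":{"mat":(95,172,190,255,.004),"tray":(330,172,420,252,.010),"base":(200,140,300,212,.014),"flange":(130,135,162,165,.012)},
     "scene":{"mat":(318,200,418,280,.004),"tray":(105,118,205,188,.010),"flange":(320,282,360,320,.012)}}[n]
    for k,(a,b,e,f,z) in boxes.items():
        m=np.zeros(g.shape,bool);m[b:f,a:e]=g[b:f,a:e]>45
        m=cv2.morphologyEx(m.astype(np.uint8),cv2.MORPH_CLOSE,np.ones((3,3)))
        r,_=rect(c,m,z);print(n,k,np.round(r[0],1),np.round(r[1],1),round(r[2],2))
c=capture("top")["color"][...,::-1]
a=cv2.resize(c[95:215,190:310],None,fx=5,fy=5,interpolation=2)
cv2.imwrite("pics/stat.png",a)
b=cv2.resize(c[175:255,95:190],None,fx=4,fy=4,interpolation=2)
d=cv2.resize(capture("scene")["color"][190:285,315:420,::-1],None,fx=4,fy=4,interpolation=2)
o=np.zeros((380,800,3),np.uint8);o[:320,:380]=b;o[:380,380:800]=d;cv2.imwrite("pics/pul.png",o)
E
```

```text
top mat [519.9 337.7] [248.4 290.8] 1.73
top tray [ 539.4 -366.9] [241.7 280.9] 0.58
top base [638.3  14.6] [216.2 300. ] 1.38
top flange [710.9 332.7] [90.4 98.7] 1.13
scene mat [507.6 330.8] [246.4 287.1] 28.9
scene tray [ 538.8 -378.8] [298.2 362.1] 28.89
scene flange [712.9 333.7] [ 92.8 106.1] 29.16
```

View pics/stat.png

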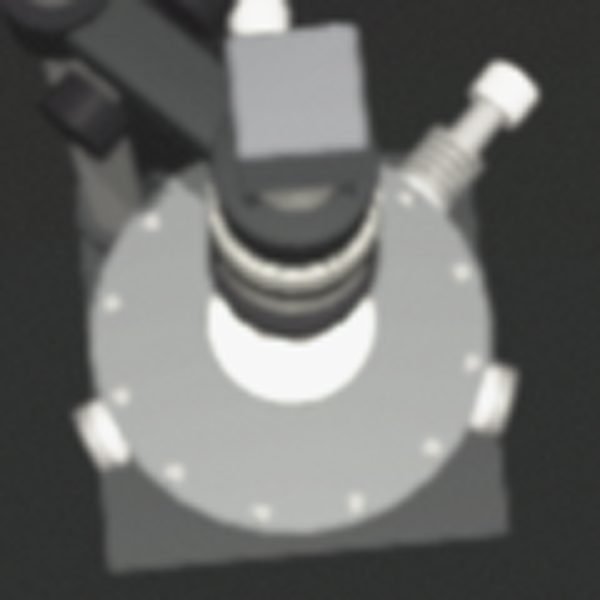

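View pics/pul.png

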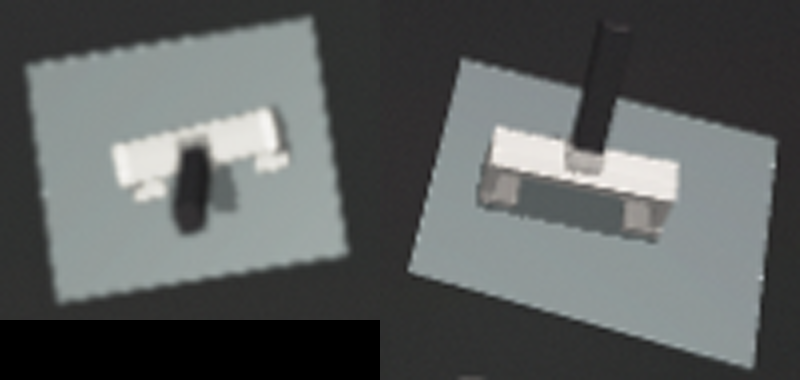

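The station crop shows the cover as a white partial disc, centre about (292,325) in the crop. The lid circle is about (290,330), and the base plate's front edge runs (108,572)-(508,533). In the puller crops the bright bridge runs (115,165)-(275,130) (top) and (490,145)-(680,185) (scene), with the grip black and leaning to the front. The first threshold was too low (it took in bench), so I'm refitting.

```bash
python3 - <<'E'
from h import *
def circ(P):
    A=np.c_[2*P[:,:2],np.ones(len(P))];b=(P[:,:2]**2).sum(1)
    for _ in range(5):
        s=np.linalg.lstsq(A,b,rcond=None)[0];r=np.sqrt(s[2]+s[:2]@s[:2]);e=np.abs(np.hypot(*(P[:,:2]-s[:2]).T)-r);k=e<max(.003,0);
        if k.sum()<10:break
        A,b,P=A[k],b[k],P[k]
    return np.round(s[:2]*1000,1),round(r*2000,1),len(P)
for n in("top","scene"):
    c=capture(n);im=c["color"];g=im.max(2).astype(int)
    boxes={"top":{"mat":(95,172,190,255,.004,80),"tray":(330,172,420,252,.010,100),"flange":(130,135,162,165,.012,100),"bridge":(110,195,175,225,.048,200)},
     "scene":{"mat":(318,200,418,280,.004,80),"tray":(105,118,205,188,.010,100),"flange":(320,282,360,320,.012,100),"bridge":(335,215,395,243,.048,212)}}[n]
    for k,(a,b,e,f,z,t) in boxes.items():
        m=np.zeros(g.shape,bool);m[b:f,a:e]=g[b:f,a:e]>t
        r,_=rect(c,m,z);print(n,k,np.round(r[0],1),np.round(r[1],1),round(r[2],2),g[b,a])
    # cover top z .118
    a,b,e,f={"top":(225,150,275,180),"scene":(212,190,262,240)}[n]
    m=np.zeros(g.shape,bool);m[b:f,a:e]=g[b:f,a:e]>225
    r,k=rect(c,m,.118);print("cover px",k.min(0),k.max(0),m.sum())
    if n=="top": k=k[k[:,1]>160]
    print("cover",circ(plane(c,k,.118)))
c=capture("top")
print("plate edge",np.round(plane(c,[[190+108/5,95+572/5],[190+508/5,95+533/5]],.014)*1000,1))
g=c["color"].max(2);m=(g>120)
k=max(cv2.findContours(m[90:215,195:310].astype(np.uint8),0,cv2.CHAIN_APPROX_NONE)[0],key=len)[:,0]+[195,90]
k=k[k[:,1]>160];print("lid",circ(plane(c,k,.08)))
E
```

```text
top mat [513.6 337.8] [184.5 224.9] 10.95 48
top tray [ 534.7 -365.8] [225.8 196.6] 86.25 49
top flange [709.3 330.7] [75.8 77.2] 47.41 47
top bridge [512.2 317.6] [ 44.6 123. ] 15.41 151
cover px [232 155] [264 174] 373
cover (array([649.5,  21.8]), np.float64(59.0), 15)
scene mat [515.1 338.8] [182.  220.2] 10.98 48
scene tray [ 576.5 -364. ] [228.9 273.2] 86.46 255
scene flange [712.  331.9] [75.6 74.4] 41.24 48
scene bridge [521.1 321.4] [ 28.7 115.6] 15.5 149
cover px [220 196] [250 224] 586
cover (array([665.5,  21.3]), np.float64(81.9), 61)
plate edge [[ 532.9  125.1   14. ]
 [ 561.4 -111.7   14. ]]
lid (array([674.6,  21.7]), np.float64(244.5), 54)
```

```bash
cat >>h.py <<'E'
def rpy(lean,yaw): return Ro.from_euler('xyz',[180,-lean,yaw],degrees=True)
def plan(p,lean,yaw,n,s=None):
    "rows (tool mm, deg) from the present pose to TCP p with lean and yaw, in n rows"
    s=s or get_state();P=np.array(s["eef_pos"]);R=Ro.from_euler('xyz',s["tool_rot"]);G=rpy(lean,yaw)
    w=(R.inv()*G).as_rotvec(degrees=True)/n;D=(np.array(p)-P)/n*1000
    for i in range(n):
        Ri=R*Ro.from_rotvec(w*i,degrees=True);print(np.round(np.r_[Ri.inv().apply(D),w],1).tolist())
def pz(o,yaw,d):
    "point d (mm, in a frame at o mm with yaw deg) in world m"
    return (np.array(o)+Ro.from_euler('z',yaw,degrees=True).apply(d))/1000
E
python3 - <<'E'
from h import *
from scipy.optimize import least_squares
def cf(P,r,c0):
    f=least_squares(lambda c:np.hypot(*(P[:,:2]-c).T)-r,c0,loss='soft_l1',f_scale=.001);return np.round(f.x*1000,1),round(np.median(np.abs(f.fun))*1e3,2)
for n in("top","scene"):
    c=capture(n);g=c["color"].max(2)
    # lid dark/bright boundary and cover boundary around predicted circles: radial profile steps
    for nm,z,r,lo in(("cover",.118,.045,0),("lid",.08,.115,0)):
        c0=np.array([.6665,.0213]);pts=[]
        for a in np.radians(np.arange(90,271,5) if n=="top" else np.arange(-180,180,5)):
            rr=np.arange(r-.012,r+.012,.0005);W=np.c_[c0[0]+rr*np.cos(a),c0[1]+rr*np.sin(a),np.full(len(rr),z)]
            px=proj(c,W).astype(np.float32);v=cv2.remap(cv2.GaussianBlur(g,(3,3),0).astype(np.float32),px[:,0],px[:,1],1).ravel()
            d=v[:-4]-v[4:];i=d.argmax()
            if d[i]>15 and v[:i+1].mean()>120: pts.append(W[i+2])
        pts=np.array(pts);print(n,nm,len(pts),cf(pts,r,c0))
# grip end: black top of the grip
o,b=None,None
for n,px in (("top",[[95+190/4,175+228/4]]),("scene",[[315+(616-380)/4,190+28/4]])):
    c=capture(n);print(n,"grip end",np.round(plane(c,px,.127)*1000,0))
c=capture("top");print("bottle base/top",plane(c,[[361,158]],.0),plane(c,[[375,147]],.16)); c=capture("scene");print(plane(c,[[127,201]],0))
E
```

```text
top cover 37 (array([664.8,  21.2]), np.float64(0.46))
top lid 29 (array([667.6,  21.7]), np.float64(0.48))
scene cover 71 (array([668.5,  21.8]), np.float64(1.11))
scene lid 52 (array([668.2,  22.4]), np.float64(1.28))
top grip end [[456. 303. 127.]]
scene grip end [[470. 308. 127.]]
bottle base/top [[ 0.70235175 -0.32629176  0.        ]] [[ 0.69937929 -0.32582015  0.16      ]]
[[ 7.27613628e-01 -3.21739050e-01 -1.11022302e-16]]
```

```bash
python3 - <<'E'
from h import *
plan([.45,-.2,.32],20,5,12)
g=pz([520.2,320.5,4],15.5,[-45.4,0,102.6]);z=rpy(42,15.5).as_matrix()[:,2];print(g,g-.1*z)
print("then")
s=dict(eef_pos=[.45,-.2,.32],tool_rot=rpy(20,5).as_euler('xyz'));plan(g-.1*z,42,15.5,13,s)
E
```

```text
[28.1, -24.3, -5.2, -0.3, 1.7, 1.5]
[27.7, -25.0, -4.5, -0.3, 1.7, 1.5]
[27.1, -25.7, -3.8, -0.3, 1.7, 1.5]
[26.6, -26.3, -3.2, -0.3, 1.7, 1.5]
[26.0, -27.0, -2.5, -0.3, 1.7, 1.5]
[25.3, -27.6, -1.9, -0.3, 1.7, 1.5]
[24.7, -28.3, -1.3, -0.3, 1.7, 1.5]
[24.0, -28.9, -0.8, -0.3, 1.7, 1.5]
[23.2, -29.5, -0.2, -0.3, 1.7, 1.5]
[22.5, -30.1, 0.3, -0.3, 1.7, 1.5]
[21.7, -30.6, 0.8, -0.3, 1.7, 1.5]
[20.9, -31.2, 1.3, -0.3, 1.7, 1.5]
[0.47645118 0.30836738 0.1066    ] [0.41197171 0.29048564 0.18091448]
then
[-3.3, -37.8, 10.2, 0.4, 1.7, -0.7]
[-3.2, -37.8, 10.4, 0.4, 1.7, -0.7]
[-3.0, -37.8, 10.5, 0.4, 1.7, -0.7]
[-2.9, -37.7, 10.7, 0.4, 1.7, -0.7]
[-2.7, -37.7, 10.9, 0.4, 1.7, -0.7]
[-2.6, -37.6, 11.1, 0.4, 1.7, -0.7]
[-2.5, -37.6, 11.3, 0.4, 1.7, -0.7]
[-2.3, -37.5, 11.5, 0.4, 1.7, -0.7]
[-2.2, -37.5, 11.7, 0.4, 1.7, -0.7]
[-2.1, -37.4, 11.9, 0.4, 1.7, -0.7]
[-2.0, -37.3, 12.2, 0.4, 1.7, -0.7]
[-1.9, -37.3, 12.4, 0.4, 1.7, -0.7]
[-1.8, -37.2, 12.6, 0.4, 1.7, -0.7]
```

Call:
{"name": "carry_out", "arguments": {"motion": [[28,-24,-5,-0.3,1.7,1.5,1],[28,-25,-4.5,-0.3,1.7,1.5,1],[27,-26,-4,-0.3,1.7,1.5,1],[27,-26,-3,-0.3,1.7,1.5,1],[26,-27,-2.5,-0.3,1.7,1.5,1]]}}

```text
time_s: 1.25
eef_pos: [0.3354, -0.4319, 0.2836]
tool_rot: [3.125, -0.151, 0.266]
wrist_force: [1.0, 1.5, 0.3]
grip_width: 1.0
gripper_force: 0.0
```

Call:
{"name": "carry_out", "arguments": {"motion": [[25,-28,-2,-0.3,1.7,1.5,1],[25,-28,-1,-0.3,1.7,1.5,1],[24,-29,-1,-0.3,1.7,1.5,1],[23,-30,0,-0.3,1.7,1.5,1],[22,-30,0,-0.3,1.7,1.5,1]]}}

```text
time_s: 1.75
eef_pos: [0.418, -0.2653, 0.3098]
tool_rot: [3.128, -0.302, 0.134]
wrist_force: [0.8, 0.2, 0.0]
grip_width: 0.998
gripper_force: 0.0
```

Call:
{"name": "carry_out", "arguments": {"motion": [[22,-31,1,-0.3,1.7,1.5,1],[21,-31,1,-0.3,1.7,1.5,1],[-3,-38,10,0.4,1.7,-0.7,1],[-3,-38,10,0.4,1.7,-0.7,1],[-3,-38,10,0.4,1.7,-0.7,1]]}}

```text
time_s: 2.25
eef_pos: [0.4438, -0.085, 0.2885]
tool_rot: [3.14, -0.451, 0.121]
wrist_force: [0.7, 0.4, -0.4]
grip_width: 0.999
gripper_force: 0.0
```

Call:
{"name": "carry_out", "arguments": {"motion": [[-3,-38,10,0.4,1.7,-0.7,1],[-3,-38,10,0.4,1.7,-0.7,1],[-3,-38,10,0.4,1.7,-0.7,1],[-3,-38,10,0.4,1.7,-0.7,1],[-3,-38,10,0.4,1.7,-0.7,1]]}}

```text
time_s: 2.75
eef_pos: [0.4397, 0.0211, 0.2521]
tool_rot: [3.12, -0.516, 0.166]
wrist_force: [-0.2, -1.3, -0.4]
grip_width: 0.999
gripper_force: 0.0
```

```bash
python3 - <<'E'
from h import *
s=get_state();print(s["time_s"],np.round(s["q"],2),s["eef_pos"],np.degrees(s["tool_rot"]))
g=pz([520.2,320.5,4],15.5,[-45.4,0,102.6]);z=rpy(42,15.5).as_matrix()[:,2]
plan(g-.1*z,42,15.5,5)
E
```

```text
2.75 [ 0.86  0.03 -1.    2.39  0.13  0.22 -1.66] [0.43969756 0.02111784 0.25214046] [178.7657893  -29.56476293   9.52974485]
[-4.0, -54.3, 12.9, 0.9, 2.5, -0.9]
[-3.7, -54.2, 13.7, 0.9, 2.5, -0.9]
[-3.4, -54.0, 14.4, 0.9, 2.5, -0.9]
[-3.2, -53.8, 15.1, 0.9, 2.5, -0.9]
[-3.0, -53.6, 15.9, 0.9, 2.5, -0.9]
```

```bash
python3 - <<'E'
from h import *
plan([.5,.12,.32],18,15,5)
E
```

```text
[19.9, -17.4, -4.7, 0.7, -2.3, -1.0]
[20.0, -17.1, -5.3, 0.7, -2.3, -1.0]
[20.1, -16.8, -5.9, 0.7, -2.3, -1.0]
[20.1, -16.5, -6.5, 0.7, -2.3, -1.0]
[20.2, -16.3, -7.1, 0.7, -2.3, -1.0]
```

Call:
{"name": "carry_out", "arguments": {"motion": [[20,-17,-5,0.7,-2.3,-1,1],[20,-17,-5,0.7,-2.3,-1,1],[20,-17,-6,0.7,-2.3,-1,1],[20,-17,-6,0.7,-2.3,-1,1],[20,-16,-7,0.7,-2.3,-1,1]]}}

```text
time_s: 3.25
eef_pos: [0.5007, 0.1201, 0.3204]
tool_rot: [-3.14, -0.313, 0.26]
wrist_force: [0.4, 0.4, -0.0]
grip_width: 0.999
gripper_force: 0.0
```

```bash
python3 - <<'E'
from h import *
s=get_state();print(s["time_s"],np.round(s["q"],2),s["eef_pos"],np.degrees(s["tool_rot"]))
plan([.47,.32,.32],20,22,6)
E
```

```text
3.25 [ 0.61  0.19 -1.03  2.01  0.3   0.74 -1.89] [0.50068453 0.12013153 0.32041308] [-179.89244292  -17.91279689   14.92372769]
[3.4, -33.5, 1.2, 0.4, 0.3, -1.1]
[4.1, -33.4, 1.5, 0.4, 0.3, -1.1]
[4.7, -33.3, 1.7, 0.4, 0.3, -1.1]
[5.4, -33.2, 2.0, 0.4, 0.3, -1.1]
[6.0, -33.1, 2.2, 0.4, 0.3, -1.1]
[6.6, -33.0, 2.5, 0.4, 0.3, -1.1]
```

Call:
{"name": "carry_out", "arguments": {"motion": [[3,-33,1,0.4,0.3,-1.1,1],[4,-33,1,0.4,0.3,-1.1,1],[5,-33,2,0.4,0.3,-1.1,1],[5,-33,2,0.4,0.3,-1.1,1],[6,-33,2,0.4,0.3,-1.1,1]]}}

```text
time_s: 3.75
eef_pos: [0.4742, 0.2855, 0.32]
tool_rot: [-3.137, -0.341, 0.362]
wrist_force: [0.4, -0.6, -0.5]
grip_width: 1.001
gripper_force: 0.0
```

```bash
python3 - <<'E'
from h import *
s=get_state();print(s["time_s"],np.round(s["q"],2),s["eef_pos"],np.degrees(s["tool_rot"]))
E
```

```text
3.75 [ 0.2   0.28 -1.02  1.95  0.52  0.79 -2.3 ] [0.47418929 0.285546   0.32004196] [-179.73610477  -19.53145587   20.72446763]
```

Call:
{"name": "carry_out", "arguments": {"motion": [[7,-33,2,0.4,0.3,-1.1,1],[0,0,0,0,0,0,1],[0,0,0,0,0,0,1],[0,0,0,0,0,0,1],[0,0,0,0,0,0,1]]}}

```text
time_s: 4.25
eef_pos: [0.4701, 0.3163, 0.3204]
tool_rot: [-3.137, -0.345, 0.379]
wrist_force: [-0.4, 0.2, 1.0]
grip_width: 1.0
gripper_force: 0.0
```

```bash
python3 - <<'E'
from h import *
s=get_state();print(s["time_s"],np.round(s["q"],2),s["eef_pos"],np.degrees(s["tool_rot"]))
g=pz([520.2,320.5,4],15.5,[-45.4,0,102.6]);z=rpy(38,15.5).as_matrix()[:,2]
plan(g-.09*z,38,15.5,5)
E
```

```text
4.25 [ 0.12  0.31 -1.    1.92  0.57  0.81 -2.36] [0.47013191 0.31634195 0.32040051] [-179.75503779  -19.79170616   21.74197215]
[-19.5, 0.8, 23.4, -0.7, 3.6, 1.1]
[-20.9, 1.0, 22.1, -0.7, 3.6, 1.1]
[-22.3, 1.1, 20.7, -0.7, 3.6, 1.1]
[-23.5, 1.3, 19.3, -0.7, 3.6, 1.1]
[-24.7, 1.6, 17.8, -0.7, 3.6, 1.1]
```

```bash
python3 - <<'E'
from h import *
g=pz([520.2,320.5,4],15.5,[-45.4,0,102.6])
plan(g+[0,0,.09],42,15.5,5)
E
```

```text
[-7.8, 2.1, 23.5, -0.7, 4.4, 1.1]
[-9.6, 1.9, 22.8, -0.7, 4.4, 1.1]
[-11.3, 1.9, 22.0, -0.7, 4.4, 1.1]
[-12.9, 1.8, 21.1, -0.7, 4.4, 1.1]
[-14.5, 1.8, 20.1, -0.7, 4.4, 1.1]
```

Call:
{"name": "carry_out", "arguments": {"motion": [[-8,2,23.5,-0.7,4.4,1.1,1],[-10,2,23,-0.7,4.4,1.1,1],[-11,2,22,-0.7,4.4,1.1,1],[-13,2,21,-0.7,4.4,1.1,1],[-14,2,20,-0.7,4.4,1.1,1]]}}

```text
time_s: 4.75
eef_pos: [0.4667, 0.3088, 0.2245]
tool_rot: [3.115, -0.484, 0.344]
wrist_force: [0.5, 0.2, -0.6]
grip_width: 1.001
gripper_force: 0.0
```

```bash
python3 - <<'E'
from h import *
s=get_state();print(s["time_s"],np.round(s["q"],2),s["eef_pos"],np.degrees(s["tool_rot"]))
g=pz([520.2,320.5,4],15.5,[-45.4,0,102.6])
plan(g,42,15.5,5)
cv2.imwrite("pics/w1.png",capture("wrist")["color"][:,:,::-1])
E
```

```text
4.75 [-0.59  0.27 -0.23  2.16  0.82  0.4  -2.74] [0.46671288 0.3087561  0.22454706] [178.46776052 -27.7448528   19.72360444]
[-9.4, 0.1, 21.7, -0.2, 2.8, 0.7]
[-10.4, 0.2, 21.2, -0.2, 2.8, 0.7]
[-11.5, 0.3, 20.7, -0.2, 2.8, 0.7]
[-12.5, 0.4, 20.1, -0.2, 2.8, 0.7]
[-13.5, 0.5, 19.5, -0.2, 2.8, 0.7]
```

View pics/w1.png

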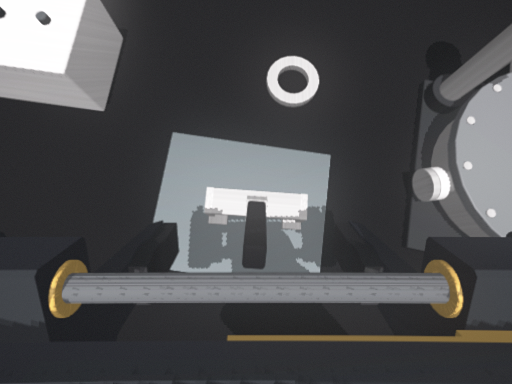

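The wrist view shows the puller's grip at (255,235), the bridge at (256,203) and the flange ring at (292,80). The arm is running into wrist limits (q7 = -2.74), so I'm fitting a kinematic model from the recorded samples to choose a better branch.

```bash
cat >kin.py <<'E'
import numpy as np,itertools
from scipy.optimize import least_squares
from scipy.spatial.transform import Rotation as Ro
d=np.pi/180
S=[([1.108,.536,-.004,1.538,.003,1.067,-.071],[.251,-.599,.257],[-3.14,0,.397]),
([.86,.03,-1.0,2.39,.13,.22,-1.66],[.4397,.0211,.2521],[178.766*d,-29.565*d,9.53*d]),
([.61,.19,-1.03,2.01,.3,.74,-1.89],[.5007,.1201,.3204],[-179.89*d,-17.913*d,14.924*d]),
([.2,.28,-1.02,1.95,.52,.79,-2.3],[.4742,.2855,.32],[-179.74*d,-19.53*d,20.72*d]),
([.12,.31,-1.0,1.92,.57,.81,-2.36],[.4701,.3163,.3204],[-179.755*d,-19.79*d,21.74*d]),
([-.59,.27,-.23,2.16,.82,.4,-2.74],[.4667,.3088,.2245],[178.468*d,-27.745*d,19.72*d])]
LO=np.array([-2.7,-.37,-1.27,.24,-1.31,.19,-2.76]);HI=np.array([2.7,2.16,1.26,2.4,4.45,1.91,2.76])
def fk(q,sg,p):
    # z y z y z y z chain, links along z, offsets along x at elbow/wrist
    h,l1,l2,l3,a3,a4,a5,y0,y7=p;R=Ro.identity();P=np.array([0,0,h])
    z=lambda a:Ro.from_euler('z',a); y=lambda a:Ro.from_euler('y',a)
    R=z(sg[0]*q[0]+y0)*y(q[1]);P=P+R.apply([0,0,l1]);R=R*z(sg[1]*q[2]);P=P+R.apply([a3,0,0]);R=R*y(q[3])
    P=P+R.apply([a4,0,l2]);R=R*z(sg[2]*q[4]);R=R*y(q[5]);P=P+R.apply([a5,0,l3]);R=R*z(sg[3]*q[6]+y7)
    return P,R
def fit():
    best=None
    for sg in itertools.product([-1,1],repeat=4):
      for y7 in (0,1.57,3.14,-1.57):
        def f(p):
            r=[]
            for q,P,e in S:
                A,R=fk(q,sg,p);r+=list((A-P)*5)+list((R.inv()*Ro.from_euler('xyz',e)).as_rotvec())
            return np.r_[r,.02*(np.array(p[4:7]))]
        s=least_squares(f,[.3,.35,.35,.3,0,0,0,0,y7])
        if best is None or s.cost<best[0]:best=(s.cost,sg,s.x,s.fun)
    return best
E
python3 - <<'E'
from kin import *
b=fit();print(b[0],b[1],np.round(b[2],4));print(np.round(b[3],3)[:36].reshape(6,6))
E
```

```text
0.004962177025392388 (-1, -1, -1, -1) [ 0.31    0.515   0.441   0.2651  0.0379  0.0033  0.032  -0.0588  1.5164]
[[ 0.027  0.017 -0.021  0.002  0.001 -0.005]
 [ 0.013  0.024 -0.016  0.027  0.001  0.005]
 [ 0.026 -0.004  0.022  0.019  0.    -0.002]
 [ 0.001  0.001  0.011  0.018  0.009 -0.004]
 [ 0.025 -0.021  0.008  0.025  0.007 -0.003]
 [-0.039 -0.023 -0.005  0.024  0.     0.008]]
```

```bash
cat >>kin.py <<'E'
def ik(p,P,R,sg=(-1,)*4,n=40,seed=0):
    "pose solutions with the margin (rad) to the joint limits, best first"
    rng=np.random.default_rng(seed);out=[];mid=(LO+HI)/2
    for _ in range(n):
        def f(q):
            A,r=fk(q,sg,p);return np.r_[(A-P)*20,4*(r.inv()*R).as_rotvec(),.02*(q-mid)]
        s=least_squares(f,rng.uniform(LO,HI),bounds=(LO,HI),max_nfev=60)
        A,r=fk(s.x,sg,p)
        if np.linalg.norm(A-P)<.006 and (r.inv()*R).magnitude()<.03: out.append((round(np.min(np.r_[s.x-LO,HI-s.x]),2),tuple(np.round(s.x,1))))
    return sorted(set(out),reverse=True)
E
python3 - <<'E'
from kin import *
from h import rpy,pz
p=fit()[2]
for nm,o,yaw in(("grasp",[520,320.5,4],15.5),("hook",[667,21.8,92],6.9),("out",[540,6,140],6.9),("tray",[535,-366,30],-3.7),("tray-25",[535,-366,30],-25),("tray-33 ",[535,-366,30],-40)):
  for lean in(35,42):
    for fl in(0,180):
        P=pz(o,yaw,[-45.4,0,102.6]);R=rpy(lean,yaw)*Ro.from_euler('z',fl,degrees=True)
        print(nm,lean,fl,ik(p,P,R,n=14)[:2])
E
```

```text
grasp 35 0 [(np.float64(0.05), (np.float64(-0.9), np.float64(0.5), np.float64(0.1), np.float64(2.4), np.float64(2.6), np.float64(0.4), np.float64(1.7))), (np.float64(0.04), (np.float64(-0.9), np.float64(0.5), np.float64(0.2), np.float64(2.4), np.float64(2.7), np.float64(0.3), np.float64(1.6)))]
grasp 35 180 [(np.float64(0.09), (np.float64(-0.1), np.float64(0.8), np.float64(-0.9), np.float64(2.3), np.float64(2.0), np.float64(0.8), np.float64(-0.7))), (np.float64(0.09), (np.float64(-0.1), np.float64(0.7), np.float64(-0.9), np.float64(2.3), np.float64(2.0), np.float64(0.8), np.float64(-0.7)))]
grasp 42 0 [(np.float64(0.0), (np.float64(-0.8), np.float64(0.6), np.float64(-0.0), np.float64(2.4), np.float64(2.6), np.float64(0.6), np.float64(1.7))), (np.float64(0.0), (np.float64(-1.5), np.float64(0.9), np.float64(1.0), np.float64(2.4), np.float64(3.7), np.float64(0.6), np.float64(0.3)))]
grasp 42 180 [(np.float64(0.04), (np.float64(-0.1), np.float64(0.8), np.float64(-0.9), np.float64(2.4), np.float64(2.2), np.float64(1.0), np.float64(-0.8))), (np.float64(0.03), (np.float64(-0.1), np.float64(
[... 4631 characters left out ...]
oat64(0.6), np.float64(-0.6), np.float64(2.3), np.float64(2.1), np.float64(0.4), np.float64(-0.7)))]
tray-33  42 0 [(np.float64(0.05), (np.float64(0.3), np.float64(0.5), np.float64(0.2), np.float64(2.4), np.float64(3.1), np.float64(0.5), np.float64(1.3))), (np.float64(0.05), (np.float64(0.2), np.float64(0.6), np.float64(0.4), np.float64(2.4), np.float64(3.2), np.float64(0.5), np.float64(1.2)))]
tray-33  42 180 [(np.float64(0.08), (np.float64(1.0), np.float64(0.7), np.float64(-0.7), np.float64(2.3), np.float64(2.4), np.float64(0.7), np.float64(-0.8))), (np.float64(0.07), (np.float64(1.0), np.float64(0.6), np.float64(-0.7), np.float64(2.3), np.float64(2.4), np.float64(0.7), np.float64(-0.9)))]
```

The wrist's preferred branch is the half-turned grasp (q5≈2.2, q7≈-0.6), and it serves the grasp, hook and tray poses alike. I'll turn the tool -180° about its own z.

Call:
{"name": "carry_out", "arguments": {"motion": [[0,0,-12,0,0,-7.2,1],[0,0,-12,0,0,-7.2,1],[0,0,-12,0,0,-7.2,1],[0,0,-12,0,0,-7.2,1],[0,0,-12,0,0,-7.2,1]]}}

```text
time_s: 5.3
eef_pos: [0.4396, 0.3014, 0.2788]
tool_rot: [2.82, -0.37, 1.033]
wrist_force: [-0.0, 0.4, -0.6]
grip_width: 1.003
gripper_force: 0.0
```

Call:
{"name": "carry_out", "arguments": {"motion": [[0,0,0,0,0,-7.2,1],[0,0,0,0,0,-7.2,1],[0,0,0,0,0,-7.2,1],[0,0,0,0,0,-7.2,1],[0,0,0,0,0,-7.2,1]]}}

```text
time_s: 5.8
eef_pos: [0.4399, 0.3014, 0.2785]
tool_rot: [2.67, -0.119, 1.629]
wrist_force: [-0.0, -0.1, 0.8]
grip_width: 0.999
gripper_force: 0.0
```

Call:
{"name": "carry_out", "arguments": {"motion": [[0,0,0,0,0,-7.2,1],[0,0,0,0,0,-7.2,1],[0,0,0,0,0,-7.2,1],[0,0,0,0,0,-7.2,1],[0,0,0,0,0,-7.2,1]]}}

```text
time_s: 6.3
eef_pos: [0.4399, 0.3014, 0.2785]
tool_rot: [2.685, 0.169, 2.189]
wrist_force: [0.8, 0.4, 0.6]
grip_width: 0.997
gripper_force: 0.0
```

Call:
{"name": "carry_out", "arguments": {"motion": [[0,0,0,0,0,-7.2,1],[0,0,0,0,0,-7.2,1],[0,0,0,0,0,-7.2,1],[0,0,0,0,0,-7.2,1],[0,0,0,0,0,-7.2,1]]}}

```text
time_s: 6.8
eef_pos: [0.4399, 0.3014, 0.2785]
tool_rot: [2.863, 0.403, 2.8]
wrist_force: [0.4, 0.7, 0.4]
grip_width: 0.999
gripper_force: 0.0
```

Call:
{"name": "carry_out", "arguments": {"motion": [[0,0,0,0,0,-7.2,1],[0,0,0,0,0,-7.2,1],[0,0,0,0,0,-7.2,1],[0,0,0,0,0,-7.2,1],[0,0,0,0,0,-7.2,1]]}}

```text
time_s: 7.3
eef_pos: [0.4399, 0.3014, 0.2786]
tool_rot: [-3.112, 0.485, -2.791]
wrist_force: [-0.5, 0.8, 1.4]
grip_width: 0.999
gripper_force: 0.0
```

```bash
sed -i 's/def rpy(lean,yaw): return .*/def rpy(lean,yaw,fl=180): return Ro.from_euler("xyz",[180,-lean,yaw],degrees=True)*Ro.from_euler("z",fl,degrees=True)/' h.py
cat >>h.py <<'E'
def st():
    s=get_state();R=Ro.from_euler('xyz',s["tool_rot"])*Ro.from_euler("z",180,degrees=True)
    print(round(s["time_s"],2),np.round(s["q"],2).tolist(),np.round(np.array(s["eef_pos"])*1e3,1).tolist(),"rpy",np.round(R.as_euler('xyz',degrees=True),1).tolist(),"F",np.round(s["wrist_force"],1).tolist(),"M",np.round(s["moment"],2).tolist(),"grip",round(s["grip_width"],3),round(s["gripper_force"],1))
E
python3 - <<'E'
from h import *
st()
g=pz([520.2,320.5,4],15.5,[-45.4,0,102.6])
plan(g+[0.02,0.01,.12],42,15.5,5)
E
```

```text
7.3 [-0.13, 0.19, -0.76, 2.14, 0.77, 0.57, 0.46] [439.9, 301.4, 278.6] rpy [178.3, -27.8, 20.1] F [-0.5, 0.8, 1.4] M [-0.09, 0.26, 0.01] grip 0.999 0.0
[-5.6, -0.3, 14.7, 0.2, -2.8, 0.8]
[-4.9, -0.1, 15.0, 0.2, -2.8, 0.8]
[-4.1, -0.0, 15.2, 0.2, -2.8, 0.8]
[-3.4, 0.1, 15.4, 0.2, -2.8, 0.8]
[-2.6, 0.2, 15.5, 0.2, -2.8, 0.8]
```

Call:
{"name": "carry_out", "arguments": {"motion": [[-6,0,15,0,0,0,1],[-5,0,15,0.2,-2,0,1],[-4,0,15,0.2,-3,0,1],[-3,0,15,0.2,-3,0,1],[-3,0,16,0.2,-3,0,1]]}}

```text
time_s: 7.8
eef_pos: [0.4946, 0.3189, 0.224]
tool_rot: [-3.098, 0.678, -2.789]
wrist_force: [1.1, -0.2, -0.6]
grip_width: 1.0
gripper_force: 0.0
```

```bash
python3 - <<'E'
from h import *
st()
g=pz([520.2,320.5,4],15.5,[-45.4,0,102.6])
plan(g+[0.0,0.0,.09],42,15.5,5)
E
```

```text
7.8 [-0.37, 0.34, -0.52, 2.21, 1.59, 0.49, -0.33] [494.6, 318.9, 224.0] rpy [177.5, -38.9, 20.2] F [1.1, -0.2, -0.6] M [-0.09, 0.36, -0.03] grip 1.0 0.0
[6.7, -0.6, 1.7, 0.1, -0.6, 0.7]
[6.7, -0.7, 1.6, 0.1, -0.6, 0.7]
[6.7, -0.8, 1.6, 0.1, -0.6, 0.7]
[6.7, -0.9, 1.5, 0.1, -0.6, 0.7]
[6.7, -1.0, 1.4, 0.1, -0.6, 0.7]
```

Call:
{"name": "carry_out", "arguments": {"motion": [[7,-1,2,0.1,-0.6,0.7,1],[7,-1,2,0.1,-0.6,0.7,1],[7,-1,1.5,0.1,-0.6,0.7,1],[7,-1,1,0.1,-0.6,0.7,1],[7,-1,1,0.1,-0.6,0.7,1]]}}

```text
time_s: 8.3
eef_pos: [0.475, 0.3067, 0.1961]
tool_rot: [-3.141, 0.731, -2.869]
wrist_force: [0.4, 0.3, 0.3]
grip_width: 0.998
gripper_force: 0.0
```

```bash
python3 - <<'E'
from h import *
st()
g=pz([520.2,320.5,4],15.5,[-45.4,0,102.6])
plan(g,42,15.5,5)
E
```

```text
8.3 [-0.38, 0.39, -0.55, 2.3, 1.87, 0.59, -0.71] [475.0, 306.7, 196.1] rpy [179.9, -41.9, 15.6] F [0.4, 0.3, 0.3] M [-0.04, 0.46, -0.06] grip 0.998 0.0
[11.7, 0.3, 13.6, 0.0, -0.0, 0.0]
[11.7, 0.3, 13.6, 0.0, -0.0, 0.0]
[11.7, 0.3, 13.6, 0.0, -0.0, 0.0]
[11.7, 0.2, 13.6, 0.0, -0.0, 0.0]
[11.7, 0.2, 13.6, 0.0, -0.0, 0.0]
```

Call:
{"name": "carry_out", "arguments": {"motion": [[12,0.3,14,0,0,0,1],[12,0.3,14,0,0,0,1],[12,0.3,14,0,0,0,1],[11.5,0,13,0,0,0,1],[11,0,13,0,0,0,1]]}}

```text
time_s: 8.8
eef_pos: [0.4767, 0.3081, 0.1059]
tool_rot: [3.141, 0.73, -2.87]
wrist_force: [0.7, 0.1, -0.3]
grip_width: 1.0
gripper_force: 0.0
```

```bash
python3 - <<'E'
from h import *
st()
c=capture("wrist");cv2.imwrite("pics/w2.png",c["color"][:,:,::-1])
E
```

```text
8.8 [-0.37, 0.65, -0.56, 2.32, 2.17, 0.78, -0.96] [476.7, 308.1, 105.9] rpy [-180.0, -41.8, 15.6] F [0.7, 0.1, -0.3] M [-0.06, 0.46, -0.01] grip 1.0 0.0
```

View pics/w2.png

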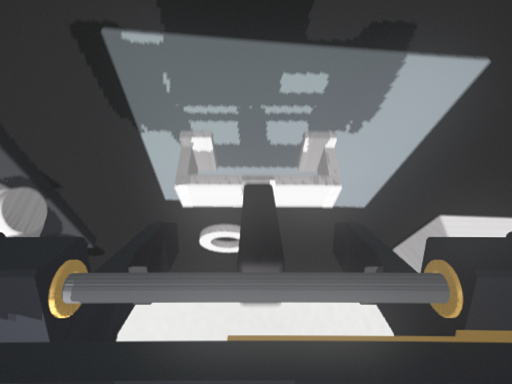

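The wrist view shows the black grip at columns 240-280, centred between the fingers (about 150 and 370), with the bridge level at (258,190). Closing now.

Call:
{"name": "carry_out", "arguments": {"motion": [[0,0,0,0,0,0,-1],[0,0,0,0,0,0,-1],[0,0,0,0,0,0,-1],[0,0,0,0,0,0,-1],[0,0,0,0,0,0,-1]], "squeeze": 60}}

```text
time_s: 9.35
eef_pos: [0.4758, 0.3086, 0.1064]
tool_rot: [-3.139, 0.73, -2.865]
wrist_force: [-0.3, 0.6, 0.9]
grip_width: 0.572
gripper_force: 0.0
```

Call:
{"name": "carry_out", "arguments": {"motion": [[0,0,0,0,0,0,-1],[0,0,0,0,0,0,-1],[0,0,0,0,0,0,-1],[0,0,0,0,0,0,-1],[0,0,0,0,0,0,-1]]}}

```text
time_s: 9.85
eef_pos: [0.4754, 0.3087, 0.1056]
tool_rot: [-3.139, 0.728, -2.865]
wrist_force: [-0.1, 0.6, 0.6]
grip_width: 0.222
gripper_force: 60.0
```

```bash
python3 - <<'E'
from h import *
st()
s=get_state();p=np.array(s["eef_pos"])
plan(p+[0,0,.15],42,15.5,5)
# waypoint in front of the port
o=pz([667.3,21.8,0],6.9,[-80,0,0])*1000
print("pre-hook", pz(o+[0,0,91],6.9,[-45.4,0,102.6]), "radius grasp",np.hypot(*p[:2]))
E
```

```text
9.85 [-0.38, 0.64, -0.56, 2.32, 2.16, 0.77, -0.96] [475.4, 308.7, 105.6] rpy [179.8, -41.7, 15.9] F [-0.1, 0.6, 0.6] M [0.09, 0.54, 0.09] grip 0.222 60.0
[-20.0, -0.1, -22.4, 0.0, -0.1, 0.1]
[-20.0, -0.1, -22.4, 0.0, -0.1, 0.1]
[-20.0, -0.0, -22.4, 0.0, -0.1, 0.1]
[-20.0, -0.0, -22.3, 0.0, -0.1, 0.1]
[-20.1, -0.0, -22.3, 0.0, -0.1, 0.1]
pre-hook [0.54280823 0.00673484 0.1936    ] radius grasp 0.5668270084695258
```

```bash
python3 - <<'E'
from kin import *
from h import *
p=fit()[2]
for d in(-90,-78,-70,-60,-40,0):
  for z in (91,130):
    P=pz([667.3,21.8,z],6.9,[-45.4+d,0,102.6]);print(d,z,P.round(3),[(float(a),np.array(b).tolist()) for a,b in ik(p,P,rpy(41.7,6.9),n=16)[:2]])
for yaw in (-28,-35):
  for b in(0,-80,-110):
    P=pz([540,-360,30],yaw,[-45.4+b,0,102.6]);print("tray",yaw,b,P.round(3),[(float(a),np.array(b).tolist()) for a,b in ik(p,P,rpy(41.7,yaw),n=16)[:2]])
st()
plan([.50,.30,.25],41.7,17,5)
E
```

```text
-90 91 [0.533 0.006 0.194] []
-90 130 [0.533 0.006 0.233] [(0.0, [-0.9, 0.4, 1.1, 2.4, 4.4, 0.5, -2.8])]
-78 91 [0.545 0.007 0.194] [(0.0, [-0.9, 0.6, 1.2, 2.4, 4.3, 0.8, -2.8])]
-78 130 [0.545 0.007 0.233] [(0.0, [1.0, 0.5, -1.3, 2.4, 2.0, 0.5, -0.3]), (0.0, [-0.9, 0.4, 1.2, 2.4, 4.3, 0.6, -2.7])]
-70 91 [0.553 0.008 0.194] [(0.0, [0.9, 0.7, -1.3, 2.4, 2.1, 0.6, -0.3]), (0.0, [-0.9, 0.7, 1.2, 2.4, 4.2, 0.8, -2.8])]
-70 130 [0.553 0.008 0.233] [(0.0, [0.9, 0.5, -1.2, 2.4, 2.1, 0.4, -0.4]), (0.0, [-0.5, 0.3, 0.7, 2.4, 4.1, 0.4, -2.5])]
-60 91 [0.563 0.009 0.194] [(0.0, [0.9, 0.6, -1.2, 2.4, 2.2, 0.6, -0.4]), (0.0, [-0.6, 0.4, 0.8, 2.4, 4.0, 0.5, -2.4])]
-60 130 [0.563 0.009 0.233] [(0.03, [0.9, 0.5, -1.2, 2.4, 2.1, 0.4, -0.4]), (0.0, [-0.0, 0.2, 0.0, 2.4, 3.7, 0.3, -2.0])]
-40 91 [0.583 0.012 0.194] [(0.05, [0.8, 0.6, -1.1, 2.4, 2.2, 0.5, -0.4]), (0.04, [0.7, 0.5, -0.9, 2.4, 2.4, 0.4, -0.6])]
-40 130 [0.583 0.012 0.233] [(0.07, [0.8, 0.5, -1.1, 2.3, 2.1, 0.4, -0.4]), (0.07, [0.8, 0.4, -1.1, 2.3, 2.1, 0.4, -0.4])]
0 91 [0.622 0.016 0.194] [(0.14, [0.7, 0.6, -1.0, 2.3, 2.2, 0.5, -0.4]),
[... 227 characters left out ...]
2.3, 2.4, 0.6, -0.5]), (0.06, [1.0, 0.6, -0.6, 2.3, 2.8, 0.5, -1.0])]
tray -28 -80 [ 0.429 -0.301  0.133] []
tray -28 -110 [ 0.403 -0.287  0.133] []
tray -35 0 [ 0.503 -0.334  0.133] [(0.07, [1.1, 0.7, -0.8, 2.3, 2.4, 0.6, -0.7]), (0.07, [1.0, 0.6, -0.7, 2.3, 2.5, 0.6, -0.9])]
tray -35 -80 [ 0.437 -0.288  0.133] []
tray -35 -110 [ 0.413 -0.271  0.133] []
9.85 [-0.38, 0.64, -0.56, 2.32, 2.16, 0.77, -0.96] [475.4, 308.7, 105.6] rpy [179.8, -41.7, 15.9] F [-0.1, 0.6, 0.6] M [0.09, 0.54, 0.09] grip 0.222 60.0
[-22.4, -3.1, -18.7, -0.2, 0.0, -0.2]
[-22.4, -3.1, -18.7, -0.2, 0.0, -0.2]
[-22.4, -3.1, -18.7, -0.2, 0.0, -0.2]
[-22.4, -3.1, -18.7, -0.2, 0.0, -0.2]
[-22.4, -3.1, -18.8, -0.2, 0.0, -0.2]
```

```bash
cat >>kin.py <<'E'
def ikb(p,P,R,seeds=8):
    "best margin solution near the branch in use: maximise margin softly"
    rng=np.random.default_rng(1);best=(-1,None);b=np.array([.5,.6,-.8,2.2,2.2,.5,-.5])
    for _ in range(seeds):
        def f(q):
            A,r=fk(q,(-1,)*4,p);m=np.clip(.2-np.r_[q-LO,HI-q],0,None);return np.r_[(A-P)*40,8*(r.inv()*R).as_rotvec(),.3*m]
        s=least_squares(f,np.clip(b+rng.normal(0,.4,7),LO+.01,HI-.01),bounds=(LO,HI),max_nfev=50);A,r=fk(s.x,(-1,)*4,p)
        if np.linalg.norm(A-P)<.004 and (r.inv()*R).magnitude()<.02:
            m=np.min(np.r_[s.x-LO,HI-s.x])
            if m>best[0]:best=(round(m,2),np.round(s.x,2).tolist())
    return best
E
python3 - <<'E'
from kin import *
from h import *
p=fit()[2];np.save("p.npy",p)
for y in(-60,-45,-30,-15,30,45,60):
  for d in(-80,0): print("hook",y,d,ikb(p,pz([667.3,21.8,91 if d else 130],y,[-45.4+d,0,102.6]),rpy(41.7,y)))
for y in(-100,-80,-60,0,15,30):
  for d in(-85,0): print("tray",y,d,ikb(p,pz([545,-366,30],y,[-45.4+d,0,102.6]),rpy(41.7,y)))
E
```

```text
hook -60 -80 (np.float64(0.58), [-0.35, 0.63, -0.31, 1.82, 1.08, 1.1, -0.8])
hook -60 0 (np.float64(0.62), [-0.22, 0.58, -0.31, 1.78, 1.09, 1.07, -0.64])
hook -45 -80 (np.float64(0.37), [-0.48, 0.51, -0.12, 2.03, 1.2, 0.82, -0.75])
hook -45 0 (np.float64(0.46), [-0.18, 0.49, -0.32, 1.94, 1.24, 0.87, -0.58])
hook -30 -80 (np.float64(0.17), [0.33, 0.7, -1.07, 2.23, 1.71, 1.16, -0.8])
hook -30 0 (np.float64(0.33), [0.22, 0.51, -0.75, 2.07, 1.54, 0.85, -0.56])
hook -15 -80 (np.float64(0.03), [0.49, 0.61, -1.07, 2.37, 1.92, 0.91, -0.71])
hook -15 0 (np.float64(0.23), [0.36, 0.46, -0.8, 2.17, 1.73, 0.63, -0.48])
hook 30 -80 (np.float64(0.0), [1.18, 0.72, -1.27, 2.27, 1.51, 0.19, 0.85])
hook 30 0 (np.float64(0.02), [0.98, 0.63, -1.15, 2.07, 0.75, 0.21, 1.51])
hook 45 -80 (np.float64(0.14), [1.18, 0.79, -1.13, 2.04, 0.11, 0.36, 2.58])
hook 45 0 (np.float64(0.2), [0.99, 0.7, -1.07, 1.93, 0.0, 0.39, 2.54])
hook 60 -80 (np.float64(0.04), [1.17, 0.98, -1.23, 1.84, 0.31, 0.66, 2.66])
hook 60 0 (np.float64(0.09), [1.02, 0.87, -1.18, 1.79, 0.18, 0.64, 2.63])
tray -100 -85 (np.float64(0.61), [0.0, 0
[... 160 characters left out ...]
5, 2.09, 1.33, 0.75, -0.96])
tray -80 0 (np.float64(0.38), [0.77, 0.79, -0.77, 2.02, 1.64, 1.13, -0.88])
tray -60 -85 (np.float64(0.06), [0.99, 0.87, -1.07, 2.34, 1.95, 1.24, -0.9])
tray -60 0 (np.float64(0.21), [0.89, 0.72, -0.77, 2.19, 1.94, 0.91, -0.82])
tray 0 -85 (np.float64(0.02), [1.82, 0.94, -1.25, 2.28, 1.68, 0.26, 0.93])
tray 0 0 (np.float64(0.08), [1.62, 0.95, -1.19, 2.15, 1.7, 0.29, 0.83])
tray 15 -85 (np.float64(0.16), [1.8, 0.95, -1.11, 2.02, 0.32, 0.38, 2.58])
tray 15 0 (np.float64(0.14), [1.61, 0.95, -1.09, 1.95, 0.4, 0.33, 2.38])
tray 30 -85 (np.float64(0.03), [1.79, 1.15, -1.24, 1.81, 0.48, 0.72, 2.68])
tray 30 0 (np.float64(0.1), [1.63, 1.09, -1.17, 1.8, 0.42, 0.61, 2.62])
```

```bash
python3 - <<'E'
from kin import *
from h import *
p=np.load("p.npy")
for o,y in(([525,300,140],5),([545,240,140],-10),([575,160,140],-25),([606,73,95],-40),([606,73,140],-40),([560,60,145],-50),([520,30,145],-60),([510,-60,145],-65),([510,-150,145],-75),([530,-260,145],-85),([545,-360,145],-90),([545,-360,30],-90),([545,-275,20],-90),([540,-200,150],-60),([520,0,150],-20),([520,150,150],-5)):
    P=pz(o,y,[-45.4,0,102.6]);print(o,y,P.round(3),ikb(p,P,rpy(41.7,y)))
st();plan(pz([523,305,130],5,[-45.4,0,102.6]),41.7,5,5)
E
```

```text
[525, 300, 140] 5 [0.48  0.296 0.243] (np.float64(0.13), [0.02, 0.48, -1.07, 2.27, 1.67, 0.87, -0.59])
[545, 240, 140] -10 [0.5   0.248 0.243] (np.float64(0.18), [-0.77, 0.3, -0.07, 2.22, 1.37, 0.6, -0.61])
[575, 160, 140] -25 [0.534 0.179 0.243] (np.float64(0.24), [-0.14, 0.41, -0.67, 2.16, 1.41, 0.9, -0.69])
[606, 73, 95] -40 [0.571 0.102 0.198] (np.float64(0.3), [-0.59, 0.47, 0.03, 2.1, 1.24, 0.7, -0.73])
[606, 73, 140] -40 [0.571 0.102 0.243] (np.float64(0.33), [-0.29, 0.41, -0.33, 2.07, 1.24, 0.86, -0.65])
[560, 60, 145] -50 [0.531 0.095 0.248] (np.float64(0.31), [-0.33, 0.39, -0.33, 2.09, 1.13, 0.97, -0.74])
[520, 30, 145] -60 [0.497 0.069 0.248] (np.float64(0.29), [-0.16, 0.4, -0.52, 2.11, 1.1, 1.11, -0.87])
[510, -60, 145] -65 [ 0.491 -0.019  0.248] (np.float64(0.22), [-0.14, 0.34, -0.33, 2.18, 1.1, 0.98, -0.82])
[510, -150, 145] -75 [ 0.498 -0.106  0.248] (np.float64(0.27), [-0.03, 0.36, -0.25, 2.13, 1.08, 0.97, -0.78])
[530, -260, 145] -85 [ 0.526 -0.215  0.248] (np.float64(0.41), [0.12, 0.43, -0.17, 1.99, 1.05, 0.96, -0.68])
[545, -360, 145] -90 [ 0.545 -0.315  0.248] (np.
[... 162 characters left out ...]
.85])
[545, -275, 20] -90 [ 0.545 -0.23   0.123] (np.float64(0.45), [0.1, 0.68, -0.12, 1.95, 1.17, 0.9, -0.93])
[540, -200, 150] -60 [ 0.517 -0.161  0.253] (np.float64(0.2), [-0.32, 0.3, 0.26, 2.2, 1.17, 0.6, -0.54])
[520, 0, 150] -20 [0.477 0.016 0.253] (-1, None)
[520, 150, 150] -5 [0.475 0.154 0.253] (np.float64(0.0), [-1.5, 0.24, 0.93, 2.4, 1.47, 0.24, -0.56])
9.85 [-0.38, 0.64, -0.56, 2.32, 2.16, 0.77, -0.96] [475.4, 308.7, 105.6] rpy [179.8, -41.7, 15.9] F [-0.1, 0.6, 0.6] M [0.09, 0.54, 0.09] grip 0.222 60.0
[-16.9, -1.7, -18.9, 1.4, 0.0, 1.6]
[-17.0, -1.6, -18.9, 1.4, 0.0, 1.6]
[-17.0, -1.6, -18.8, 1.4, 0.0, 1.6]
[-17.1, -1.6, -18.8, 1.4, 0.0, 1.6]
[-17.1, -1.6, -18.8, 1.4, 0.0, 1.6]
```

Call:
{"name": "carry_out", "arguments": {"motion": [[-10,0,-11,0,0,0,-1],[-17,0,-19,0,0,0,-1],[-19,-2,-21,1.8,0,2,-1],[-19,-2,-21,1.8,0,2,-1],[-19,-2,-21,1.8,0,2,-1]]}}

```text
time_s: 10.35
eef_pos: [0.4768, 0.3025, 0.2314]
tool_rot: [-3.137, 0.727, -3.007]
wrist_force: [1.6, -0.2, -3.1]
grip_width: 0.222
gripper_force: 60.0
```

```bash
python3 - <<'E'
from h import *
st();plan(pz([606,73,140],-40,[-45.4,0,102.6]),41.7,-40,10)
E
```

```text
10.35 [-0.44, 0.32, -0.53, 2.25, 1.56, 0.64, -0.56] [476.8, 302.5, 231.4] rpy [179.8, -41.6, 7.7] F [1.6, -0.2, -3.1] M [-0.16, 0.84, -0.05] grip 0.222 60.0
[-5.7, -21.1, 3.7, 3.1, 0.0, 3.6]
[-7.0, -20.5, 4.8, 3.1, 0.0, 3.6]
[-8.3, -19.7, 5.9, 3.1, 0.0, 3.6]
[-9.5, -18.8, 7.0, 3.1, 0.0, 3.6]
[-10.6, -17.8, 8.0, 3.1, 0.0, 3.6]
[-11.7, -16.6, 8.9, 3.1, 0.0, 3.6]
[-12.7, -15.3, 9.8, 3.1, 0.0, 3.6]
[-13.6, -13.9, 10.6, 3.1, 0.0, 3.6]
[-14.4, -12.5, 11.3, 3.1, 0.0, 3.6]
[-15.1, -10.9, 12.0, 3.1, 0.0, 3.6]
```

Call:
{"name": "carry_out", "arguments": {"motion": [[-6,-21,4,3.1,0,3.6,-1],[-7,-20.5,5,3.1,0,3.6,-1],[-8,-20,6,3.1,0,3.6,-1],[-9.5,-19,7,3.1,0,3.6,-1],[-10.5,-18,8,3.1,0,3.6,-1]]}}

```text
time_s: 10.85
eef_pos: [0.5247, 0.2012, 0.2352]
tool_rot: [3.137, 0.727, 2.854]
wrist_force: [-0.1, -0.1, -2.8]
grip_width: 0.222
gripper_force: 60.0
```

Call:
{"name": "carry_out", "arguments": {"motion": [[-12,-16.5,9,3.1,0,3.6,-1],[-13,-15,10,3.1,0,3.6,-1],[-13.5,-14,10.5,3.1,0,3.6,-1],[-14.5,-12.5,11,3.1,0,3.6,-1],[-15,-11,12,3.1,0,3.6,-1]]}}

```text
time_s: 11.35
eef_pos: [0.5725, 0.1017, 0.2406]
tool_rot: [3.128, 0.724, 2.434]
wrist_force: [0.2, -0.1, -2.4]
grip_width: 0.22
gripper_force: 60.0
```

```bash
python3 - <<'E'
from h import *
st();plan(pz([606,73,140],-40,[-45.4,0,102.6]),41.7,-40,5)
a=[]
for n,(x,y) in(("scene",(200,120)),("top",(170,110))):
    c=capture(n);a.append(cv2.resize(c["color"][y:y+130,x:x+130,::-1],(400,400),interpolation=2))
cv2.imwrite("pics/pre.png",np.hstack(a))
E
```

```text
11.35 [-0.31, 0.41, -0.36, 2.05, 1.19, 0.93, -0.63] [572.5, 101.7, 240.6] rpy [-179.2, -41.5, -40.5] F [0.2, -0.1, -2.4] M [0.68, 0.66, -0.0] grip 0.22 60.0
[-0.1, -0.1, -0.5, 0.1, -0.0, -0.1]
[-0.1, -0.1, -0.5, 0.1, -0.0, -0.1]
[-0.1, -0.1, -0.5, 0.1, -0.0, -0.1]
[-0.1, -0.1, -0.5, 0.1, -0.0, -0.1]
[-0.1, -0.1, -0.5, 0.1, -0.0, -0.1]
```

View pics/pre.png

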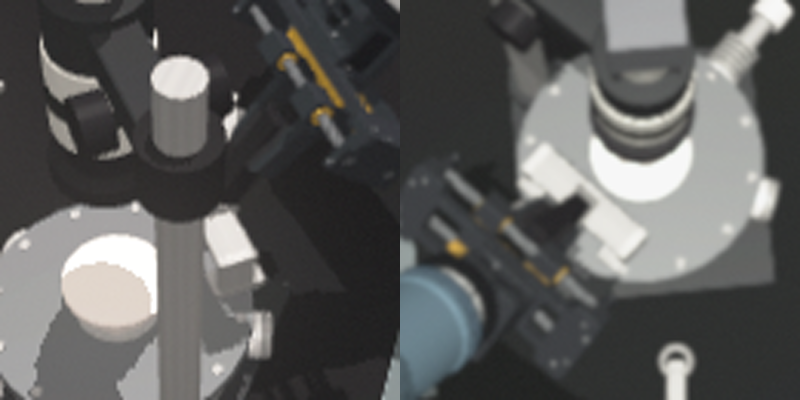

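The pre-hook view shows the puller held level at the front left of the cover. In the right-hand crop the bridge runs from about (535,158) to (638,245) and the cover disc is at (640,150). I'm checking this against the projection of the assumed puller pose.

```bash
python3 - <<'E'
from h import *
s=get_state();R=Ro.from_euler('xyz',s["tool_rot"])*rpy(41.7,0).inv()
P=np.array(s["eef_pos"])
B=np.array([[15,59,44],[-15,59,44],[-15,-59,44],[15,-59,44]])-[-45.4,0,102.6]
W=P+R.apply(B)/1000;c=capture("top")
print(((proj(c,W)-[170,110])*400/130+[400,0]).round(0).tolist(),R.as_euler('xyz',degrees=True))
m=np.zeros((384,512),bool);g=c["color"].max(2);m[150:200,205:256]=g[150:200,205:256]>200
m[:,:]&=True
n,l,stt,ce=cv2.connectedComponentsWithStats(m.astype(np.uint8));print(stt,ce)
for i in range(1,n):
    if 60<stt[i,4]:
        r,k=rect(c,(l==i),W[:,2].mean());print(i,np.round(r[0],1),np.round(r[1],1),r[2],"expected",(W.mean(0)*1000).round(1))
o=P+R.apply(np.array([45.4,0,-102.6]))/1000;print("origin",o)
E
```

```text
[[541.0, 142.0], [517.0, 167.0], [620.0, 258.0], [644.0, 232.0]] [  0.55860716   0.12607941 -40.20876953]
[[     0      0    512    384 195794]
 [   246    150      7      1      7]
 [   211    154      3      3      6]
 [   231    155     25     21    306]
 [   209    157     41     42    495]] [[255.58784743 191.57980326]
 [249.         150.        ]
 [211.83333333 155.16666667]
 [243.26143791 166.66666667]
 [228.93939394 176.31313131]]
3 [632.5  34.7] [73.6 42.2] 72.5364761352539 expected [608.6  70.9 182.2]
4 [601.8  70.2] [128.8  42.8] 48.42523193359375 expected [608.6  70.9 182.2]
origin [0.60878079 0.07132425 0.13824599]
```

```bash
python3 - <<'E'
from h import *
s=get_state();R=Ro.from_euler('xyz',s["tool_rot"])*rpy(41.7,0).inv();P=np.array(s["eef_pos"])
def prof(c,A,ax,rng):
    g=cv2.cvtColor(c["color"],7).astype(np.float32)
    B=np.array([np.array(A)+t*np.array(ax) for t in rng])-[-45.4,0,102.6]
    px=proj(c,P+R.apply(B)/1000).astype(np.float32);return cv2.remap(g,px[:,0],px[:,1],1).ravel()
c=capture("top");t=np.arange(-80,80.1,2)
for x in(-6,0,6):
    v=prof(c,[x,0,44],[0,1,0],t);d=np.diff(v);print(x,"ends",t[d[:40].argmax()]+1,t[40+d[40:].argmin()]+1,np.round(v[::4]).astype(int).tolist())
for y in(-45,-30,30,45):
    u=np.arange(-40,40.1,1);v=prof(c,[0,y,44],[1,0,0],u);d=v[2:]-v[:-2];print(y,"front edge",u[1+d.argmin()],"rear",u[1+d.argmax()])
c=capture("wrist");im=c["color"];cv2.imwrite("pics/w3.png",im[:,:,::-1])
print("axis px",proj(c,[[.6673,.0218,.118],[.6673,.0218,.110]]), "bridge ends",proj(c,P+R.apply(np.array([[0,59,44],[0,-59,44],[0,0,44]])-[-45.4,0,102.6])/1000))
E
```

```text
-6 ends -59.0 61.0 [185, 184, 166, 240, 233, 231, 231, 231, 228, 107, 41, 58, 220, 230, 229, 229, 230, 235, 142, 55, 48]
0 ends -61.0 71.0 [184, 183, 166, 243, 233, 231, 231, 231, 228, 131, 90, 110, 227, 230, 230, 229, 233, 237, 171, 108, 49]
6 ends -59.0 75.0 [184, 182, 168, 239, 231, 229, 228, 228, 226, 180, 174, 177, 225, 227, 227, 228, 230, 237, 180, 154, 69]
-45 front edge 15.0 rear -39.0
-30 front edge 15.0 rear 29.0
30 front edge 15.0 rear -25.0
45 front edge 15.0 rear -28.0
axis px [[251.95312925 184.039779  ]
 [251.92614911 178.08321582]] bridge ends [[331.63352246 197.9328674 ]
 [174.20252688 197.65345116]
 [252.9978917  197.78079101]]
```

View pics/w3.png

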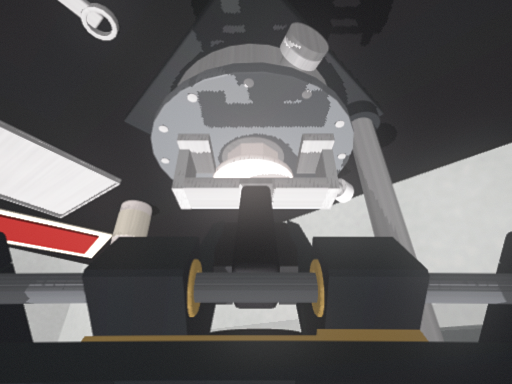

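The puller model matches the top view within about 1 mm (bridge ends ±60, front edge +15). In the wrist view the cover, columns 212-293, is centred under the bridge, columns 174-336. Next I lower to hook height, then slide in.

```bash
cat >>h.py <<'E'
G=np.array([-45.4,0,102.6])
def org():
    s=get_state();R=Ro.from_euler('xyz',s["tool_rot"])*rpy(41.7,0).inv();o=np.array(s["eef_pos"])*1000-R.apply(G);print("org",o.round(1).tolist(),R.as_euler('xyz',degrees=True).round(1).tolist());return o
E
python3 - <<'E'
from h import *
o0=pz([667,21.8,91],-40,[-77,0,0])*1000;P0=pz(o0,-40,G);plan(P0,41.7,-40,5)
o1=pz([667,21.8,91],-40,[-2,0,0])*1000
plan(pz(o1,-40,G),41.7,-40,5,dict(eef_pos=P0,tool_rot=rpy(41.7,-40).as_euler('xyz')))
E
```

```text
[5.9, -0.4, 7.4, 0.1, -0.0, -0.0]
[5.9, -0.4, 7.4, 0.1, -0.0, -0.0]
[5.9, -0.3, 7.4, 0.1, -0.0, -0.0]
[5.9, -0.3, 7.4, 0.1, -0.0, -0.0]
[5.9, -0.3, 7.4, 0.1, -0.0, -0.0]
[-11.2, -0.0, 10.0, -0.0, 0.0, -0.0]
[-11.2, -0.0, 10.0, -0.0, 0.0, -0.0]
[-11.2, -0.0, 10.0, -0.0, 0.0, -0.0]
[-11.2, -0.0, 10.0, -0.0, 0.0, -0.0]
[-11.2, -0.0, 10.0, -0.0, 0.0, -0.0]
```

Call:
{"name": "carry_out", "arguments": {"motion": [[6,-0.3,7.4,0.1,0,0,-1],[6,-0.3,7.4,0.1,0,0,-1],[6,-0.3,7.4,0.1,0,0,-1],[6,-0.3,7.4,0.1,0,0,-1],[6,-0.3,7.4,0.1,0,0,-1]]}}

```text
time_s: 12.1
eef_pos: [0.5737, 0.1004, 0.1927]
tool_rot: [3.136, 0.725, 2.437]
wrist_force: [0.2, -0.9, -3.1]
grip_width: 0.22
gripper_force: 60.0
```

Call:
{"name": "carry_out", "arguments": {"motion": [[0,0,0,0,0,0,-1],[0,0,0,0,0,0,-1],[-3,0,2.7,0,0,0,-1],[-4,0,3.6,0,0,0,-1],[-4,0,3.6,0,0,0,-1]]}}

```text
time_s: 12.6
eef_pos: [0.5858, 0.0904, 0.1942]
tool_rot: [3.135, 0.726, 2.435]
wrist_force: [0.6, -0.4, -1.9]
grip_width: 0.221
gripper_force: 60.0
```

```bash
python3 - <<'E'
from h import *
st();org()
o1=pz([667,21.8,91],-40,[-2,0,0])*1000
plan(pz(o1,-40,G),41.7,-40,10)
E
```

```text
12.6 [-0.31, 0.5, -0.33, 2.06, 1.29, 0.89, -0.73] [585.8, 90.4, 194.2] rpy [-179.6, -41.6, -40.5] F [0.6, -0.4, -1.9] M [0.76, 0.68, -0.01] grip 0.221 60.0
org [620.6, 61.6, 91.5] [0.3, 0.1, -40.2]
[-4.4, -0.0, 4.0, 0.0, -0.0, -0.0]
[-4.4, -0.0, 4.0, 0.0, -0.0, -0.0]
[-4.4, -0.0, 4.0, 0.0, -0.0, -0.0]
[-4.4, -0.0, 4.0, 0.0, -0.0, -0.0]
[-4.4, -0.0, 4.0, 0.0, -0.0, -0.0]
[-4.4, -0.0, 4.0, 0.0, -0.0, -0.0]
[-4.4, -0.0, 4.0, 0.0, -0.0, -0.0]
[-4.4, -0.0, 4.0, 0.0, -0.0, -0.0]
[-4.4, -0.0, 4.0, 0.0, -0.0, -0.0]
[-4.4, -0.0, 4.0, 0.0, -0.0, -0.0]
```

Call:
{"name": "carry_out", "arguments": {"motion": [[-4.4,0,4,0,0,0,-1],[-4.4,0,4,0,0,0,-1],[-4.4,0,4,0,0,0,-1],[-4.4,0,4,0,0,0,-1],[-4.4,0,4,0,0,0,-1]]}}

```text
time_s: 13.1
eef_pos: [0.6082, 0.0712, 0.1933]
tool_rot: [3.135, 0.725, 2.436]
wrist_force: [0.5, -0.3, -3.6]
grip_width: 0.22
gripper_force: 60.0
```

Call:
{"name": "carry_out", "arguments": {"motion": [[-4.4,0,4,0,0,0,-1],[-4.4,0,4,0,0,0,-1],[-4.4,0,4,0,0,0,-1],[-4.4,0,4,0,0,0,-1],[-4.4,0,4,0,0,0,-1]]}}

```text
time_s: 13.6
eef_pos: [0.6309, 0.0521, 0.193]
tool_rot: [3.135, 0.725, 2.436]
wrist_force: [0.1, -0.8, -1.9]
grip_width: 0.222
gripper_force: 60.0
```

```bash
python3 - <<'E'
from h import *
st();org()
u=rpy(41.7,-40).inv().apply([0,0,1]);print("up in tool",u.round(3))
E
```

```text
13.6 [-0.23, 0.53, -0.28, 2.0, 1.32, 0.82, -0.65] [630.9, 52.1, 193.0] rpy [-179.6, -41.6, -40.4] F [0.1, -0.8, -1.9] M [0.71, 0.73, 0.02] grip 0.222 60.0
org [665.7, 23.3, 90.2] [0.3, 0.1, -40.2]
up in tool [-0.665 -0.    -0.747]
```

Call:
{"name": "carry_out", "arguments": {"motion": [[-1.3,0,-1.5,0,0,0,-1],[-1.3,0,-1.5,0,0,0,-1],[-1.3,0,-1.5,0,0,0,-1],[-1.3,0,-1.5,0,0,0,-1],[-1.3,0,-1.5,0,0,0,-1]]}}

```text
time_s: 14.1
eef_pos: [0.6304, 0.0528, 0.2032]
tool_rot: [3.135, 0.725, 2.436]
wrist_force: [-0.1, 0.3, -2.8]
grip_width: 0.221
gripper_force: 60.0
```

Call:
{"name": "carry_out", "arguments": {"motion": [[-0.7,0,-0.7,0,0,0,-1],[-0.7,0,-0.7,0,0,0,-1],[-0.7,0,-0.7,0,0,0,-1],[-0.7,0,-0.7,0,0,0,-1],[-0.7,0,-0.7,0,0,0,-1]]}}

```text
time_s: 14.6
eef_pos: [0.63, 0.0524, 0.2067]
tool_rot: [3.136, 0.723, 2.437]
wrist_force: [1.8, -0.4, -12.9]
grip_width: 0.221
gripper_force: 60.0
```

```bash
python3 - <<'E'
from h import *
st();org()
E
```

```text
14.6 [-0.22, 0.51, -0.29, 1.99, 1.29, 0.83, -0.61] [630.0, 52.4, 206.7] rpy [-179.7, -41.4, -40.4] F [1.8, -0.4, -12.9] M [1.86, 1.54, 0.28] grip 0.221 60.0
org [664.6, 23.7, 103.8] [0.2, 0.3, -40.2]
```

Now 10 N of pull is on the rim. I keep pulling slowly.

Call:
{"name": "carry_out", "arguments": {"motion": [[-0.7,0,-0.7,0,0,0,-1],[-0.7,0,-0.7,0,0,0,-1],[-0.7,0,-0.7,0,0,0,-1],[-0.7,0,-0.7,0,0,0,-1],[-0.7,0,-0.7,0,0,0,-1]]}}

```text
time_s: 15.1
eef_pos: [0.631, 0.0521, 0.2134]
tool_rot: [3.135, 0.726, 2.436]
wrist_force: [-0.9, 1.1, -7.6]
grip_width: 0.225
gripper_force: 60.0
```

```bash
python3 - <<'E'
from h import *
st();org()
a=[]
for n,(x,y) in(("scene",(180,140)),("top",(190,110))):
    c=capture(n);a.append(cv2.resize(c["color"][y:y+110,x:x+110,::-1],(400,400),interpolation=2))
cv2.imwrite("pics/pull.png",np.hstack(a))
E
```

```text
15.1 [-0.22, 0.5, -0.3, 1.99, 1.28, 0.84, -0.59] [631.0, 52.1, 213.4] rpy [-179.6, -41.6, -40.4] F [-0.9, 1.1, -7.6] M [1.44, 1.72, -0.02] grip 0.225 60.0
org [665.9, 23.3, 110.7] [0.3, 0.1, -40.2]
```

View pics/pull.png

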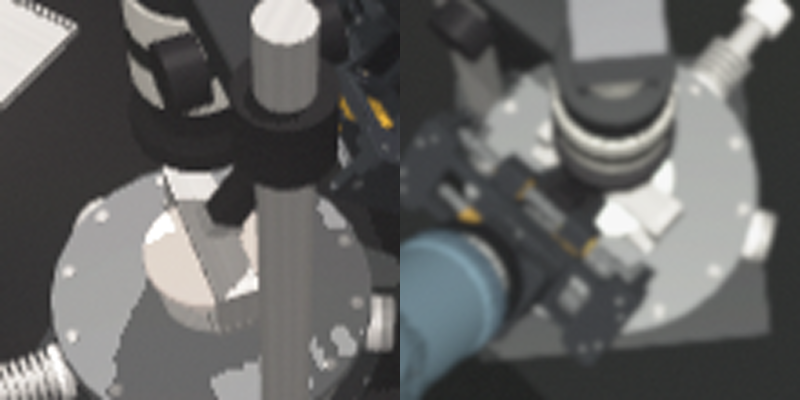

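The crops show the puller under the cover's rim, with the cover level in the scene crop at (200,250). The force has dropped to 7.6 N, so it has popped. Lifting on.

Call:
{"name": "carry_out", "arguments": {"motion": [[-1.7,0,-1.9,0,0,0,-1],[-2,0,-2.2,0,0,0,-1],[-2,0,-2.2,0,0,0,-1],[-2,0,-2.2,0,0,0,-1],[-2,0,-2.2,0,0,0,-1]]}}

```text
time_s: 15.7
eef_pos: [0.6312, 0.0518, 0.2278]
tool_rot: [3.135, 0.726, 2.436]
wrist_force: [-0.2, 0.7, -4.0]
grip_width: 0.222
gripper_force: 60.0
```

Call:
{"name": "carry_out", "arguments": {"motion": [[-2,0,-2.2,0,0,0,-1],[-2,0,-2.2,0,0,0,-1],[-2,0,-2.2,0,0,0,-1],[-2,0,-2.2,0,0,0,-1],[-2,0,-2.2,0,0,0,-1]]}}

```text
time_s: 16.2
eef_pos: [0.6311, 0.0517, 0.2423]
tool_rot: [3.135, 0.725, 2.436]
wrist_force: [-0.8, -0.1, -3.3]
grip_width: 0.222
gripper_force: 60.0
```

```bash
python3 - <<'E'
from h import *
st();o=org()
s=get_state()
plan(pz([605,76,143],-42,G),41.7,-42,10)
E
```

```text
16.2 [-0.21, 0.45, -0.31, 1.97, 1.22, 0.86, -0.51] [631.1, 51.7, 242.3] rpy [-179.6, -41.6, -40.4] F [-0.8, -0.1, -3.3] M [0.85, 0.89, -0.01] grip 0.222 60.0
org [665.9, 22.9, 139.6] [0.3, 0.1, -40.2]
[5.8, 0.3, -5.6, 0.1, -0.0, 0.1]
[5.8, 0.3, -5.6, 0.1, -0.0, 0.1]
[5.8, 0.3, -5.6, 0.1, -0.0, 0.1]
[5.8, 0.2, -5.6, 0.1, -0.0, 0.1]
[5.8, 0.2, -5.6, 0.1, -0.0, 0.1]
[5.8, 0.2, -5.6, 0.1, -0.0, 0.1]
[5.8, 0.2, -5.6, 0.1, -0.0, 0.1]
[5.8, 0.1, -5.6, 0.1, -0.0, 0.1]
[5.8, 0.1, -5.6, 0.1, -0.0, 0.1]
[5.8, 0.1, -5.6, 0.1, -0.0, 0.1]
```

```bash
cat >>h.py <<'E'
def covchk(cen,zs,n="scene",th=200):
    "share of bright pixels in the drawn outline of the cover's top (24-44 mm ring) for several heights of the top"
    c=capture(n);im=c["color"].astype(int);w=(im.min(2)>th)
    a=np.radians(np.arange(0,360,3))
    for z in zs:
        v=[]
        for r in(.030,.036,.042,.049,.055):
            px=np.rint(proj(c,np.c_[cen[0]+r*np.cos(a),cen[1]+r*np.sin(a),np.full(len(a),z)])).astype(int).clip(0,[511,383]);v.append(round(w[px[:,1],px[:,0]].mean(),2))
        print(n,z,v)
E
python3 - <<'E'
from h import *
F=[]
for i in range(6):
    capture("wrist");s=get_state();F.append(np.r_[s["wrist_force"],s["moment"]])
print(np.mean(F,0).round(2))
for th in(150,190):covchk([.667,.0218],[.118,.137,.156],th=th)
c=capture("scene");g=c["color"].min(2)
m=np.zeros_like(g);m[165:235,205:275]=g[165:235,205:275]>185
n,l,stt,ce=cv2.connectedComponentsWithStats(m);print([ (a.tolist(),b.round().tolist()) for a,b in zip(stt[1:],ce[1:]) if a[4]>15])
print("expected top centre lifted/seated",proj(c,[[.667,.0218,.156],[.667,.0218,.118]]).round())
E
```

```text
[ 0.07 -0.12 -3.58  0.85  0.91 -0.02]
scene 0.118 [np.float64(0.46), np.float64(0.33), np.float64(0.28), np.float64(0.31), np.float64(0.31)]
scene 0.137 [np.float64(0.78), np.float64(0.57), np.float64(0.32), np.float64(0.29), np.float64(0.29)]
scene 0.156 [np.float64(0.58), np.float64(0.63), np.float64(0.57), np.float64(0.36), np.float64(0.28)]
scene 0.118 [np.float64(0.37), np.float64(0.27), np.float64(0.22), np.float64(0.17), np.float64(0.12)]
scene 0.137 [np.float64(0.73), np.float64(0.43), np.float64(0.23), np.float64(0.13), np.float64(0.02)]
scene 0.156 [np.float64(0.51), np.float64(0.52), np.float64(0.5), np.float64(0.02), np.float64(0.0)]
[([219, 191, 19, 27, 313], [227.0, 205.0]), ([240, 192, 11, 24, 79], [247.0, 205.0])]
expected top centre lifted/seated [[236. 201.]
 [237. 210.]]
```

The cover's top edge sits at z = 156 mm, level, so it is free and riding on the hooks. Drawing out to the front gently.

Call:
{"name": "carry_out", "arguments": {"motion": [[1.5,0,-1.4,0,0,0,-1],[3,0,-3,0,0,0,-1],[5,0.2,-4.8,0,0,0,-1],[6.5,0.2,-6.2,0,0,0,-1],[7.5,0.2,-7.2,0.1,0,0.1,-1]]}}

```text
time_s: 17.15
eef_pos: [0.6059, 0.0739, 0.2435]
tool_rot: [3.135, 0.725, 2.434]
wrist_force: [0.4, 1.7, -4.0]
grip_width: 0.224
gripper_force: 60.0
```

Call:
{"name": "carry_out", "arguments": {"motion": [[8,0.2,-7.4,0.1,0,0.1,-1],[8,0.2,-7.4,0.1,0,0.1,-1],[8,0.2,-7.4,0.1,0,0.1,-1],[6.5,0.2,-6,0.1,0,0.1,-1],[4.5,0.2,-4.1,0.1,0,0.1,-1]]}}

```text
time_s: 17.65
eef_pos: [0.5704, 0.1059, 0.2444]
tool_rot: [3.136, 0.725, 2.423]
wrist_force: [0.4, 0.9, -4.7]
grip_width: 0.222
gripper_force: 60.0
```

```bash
cat >>h.py <<'E'
def path(W,vmax,s=None,a=3.):
    "rows through puller origins W [(x,y,z,yaw)] mm with ramped speed, from the present pose; tool rows"
    from scipy.interpolate import PchipInterpolator as I
    s=get_state();R=Ro.from_euler('xyz',s["tool_rot"]);P=np.array(s["eef_pos"])*1000
    T=rpy(41.7,0).inv();o=P-(R*T).apply(G);W=np.array([np.r_[o,(R*T).as_euler('xyz',degrees=True)[2]]]+[list(w) for w in W])
    u=np.r_[0,np.cumsum(np.linalg.norm(np.diff(W[:,:3],axis=0),axis=1))];f=I(u,W);L=u[-1]
    d=[];x=0;v=0
    while L-x>.5:
        v=min(v+a,vmax,np.sqrt(2*a*(L-x))*.9+.3,L-x);x+=v;d.append(x)
    d=d+[L]*((-len(d))%5);A,B=P,R
    for i,x in enumerate(d):
        w=f(x);Pn=w[:3]+rpy(41.7,w[3]).apply(T.apply(G)*0)+Ro.from_euler('z',w[3],degrees=True).apply(G);Rn=rpy(41.7,w[3])
        row=np.round(np.r_[B.inv().apply(Pn-A),(B.inv()*Rn).as_rotvec(degrees=True)],1)
        A=A+B.apply(row[:3]);B=B*Ro.from_rotvec(row[3:],degrees=True)
        print(row.tolist(),"" if (i+1)%5 else "|")
E
python3 - <<'E'
from h import *
st();org()
path([[565,55,145,-50],[525,10,145,-60],[512,-80,145,-68],[518,-170,145,-77],[538,-280,145,-87],[545,-366,145,-90]],22)
E
```

```text
17.65 [-0.31, 0.41, -0.37, 2.04, 1.16, 0.96, -0.62] [570.4, 105.9, 244.4] rpy [-179.7, -41.5, -41.2] F [0.4, 0.9, -4.7] M [0.88, 0.86, -0.0] grip 0.222 60.0
org [604.8, 76.6, 141.7] [0.2, 0.2, -41.0]
[1.2, -1.8, -1.3, 0.6, -0.2, 0.3] 
[1.6, -4.6, -2.2, 0.8, 0.0, 1.0] 
[1.9, -7.0, -3.0, 1.3, 0.0, 1.3] 
[1.8, -9.7, -2.9, 1.5, 0.0, 1.8] 
[1.3, -12.2, -1.8, 1.9, 0.0, 2.1] |
[0.3, -15.8, -0.3, 2.2, 0.0, 2.5] 
[-2.5, -19.2, 2.3, 2.5, 0.0, 2.7] 
[-7.2, -16.0, 6.4, 2.1, 0.0, 2.4] 
[-11.1, -12.5, 9.9, 1.5, 0.0, 1.7] 
[-13.1, -12.2, 11.7, 1.2, 0.0, 1.4] |
[-14.4, -11.0, 12.9, 1.2, 0.0, 1.3] 
[-15.0, -8.8, 13.4, 1.2, 0.0, 1.3] 
[-15.3, -6.2, 13.6, 1.4, 0.0, 1.6] 
[-15.8, -4.7, 14.1, 1.5, 0.0, 1.7] 
[-16.0, -3.2, 14.3, 1.5, 0.0, 1.7] |
[-16.2, -2.2, 14.4, 1.4, 0.0, 1.6] 
[-16.3, -0.7, 14.5, 1.5, 0.0, 1.6] 
[-16.4, 1.5, 14.7, 1.5, 0.0, 1.7] 
[-16.5, 3.0, 14.7, 1.4, 0.0, 1.6] 
[-16.4, 3.5, 14.7, 1.3, 0.0, 1.5] |
[-16.4, 3.0, 14.6, 1.1, 0.0, 1.1] 
[-16.0, 2.0, 14.2, 0.7, 0.0, 0.8] 
[-14.1, 1.8, 12.6, 0.5, 0.0, 0.6] 
[-12.1, 1.4, 10.8, 0.4, 0.0, 0.5] 
[-10.1, 1.1, 9.0, 0.3, 0.0, 0.3] |
[-8.1, 0.8, 7.2, 0.2, 0.0, 0.2] 
[-5.8, 0.4, 5.3, 0.1, 0.0, 0.1] 
[-3.0, 0.2, 2.6, -0.0, 0.0, 0.0] 
[0.0, 0.0, -0.0, -0.0, 0.0, 0.0] 
[0.0, 0.0, -0.0, -0.0, 0.0, 0.0] |
```

Call:
{"name": "carry_out", "arguments": {"motion": [[1.2,-1.8,-1.3,0.6,-0.2,0.3,-1],[1.6,-4.6,-2.2,0.8,0,1,-1],[1.9,-7,-3,1.3,0,1.3,-1],[1.8,-9.7,-2.9,1.5,0,1.8,-1],[1.3,-12,-1.8,1.9,0,2.1,-1]]}}

```text
time_s: 18.15
eef_pos: [0.5361, 0.0886, 0.2477]
tool_rot: [3.141, 0.729, 2.266]
wrist_force: [-0.8, -0.3, -4.7]
grip_width: 0.219
gripper_force: 60.0
```

Call:
{"name": "carry_out", "arguments": {"motion": [[0.3,-15,-0.3,2.2,0,2.5,-1],[-2.5,-17,2.3,2.5,0,2.7,-1],[-6,-16,5.5,2.1,0,2.4,-1],[-10,-14,9,1.5,0,1.7,-1],[-12,-12,10.8,1.2,0,1.4,-1]]}}

```text
time_s: 18.65
eef_pos: [0.4955, 0.0112, 0.2474]
tool_rot: [3.141, 0.729, 2.017]
wrist_force: [0.1, -0.3, -3.5]
grip_width: 0.22
gripper_force: 60.0
```

Call:
{"name": "carry_out", "arguments": {"motion": [[-14,-11,12.5,1.2,0,1.3,-1],[-15,-9,13.4,1.2,0,1.3,-1],[-15,-6,13.6,1.4,0,1.6,-1],[-12,-4,10.5,1.5,0,1.7,-1],[-8,-2,7,1.5,0,1.7,-1]]}}

```text
time_s: 19.15
eef_pos: [0.4993, -0.0812, 0.2475]
tool_rot: [3.141, 0.729, 1.837]
wrist_force: [-0.5, 0.6, -4.0]
grip_width: 0.225
gripper_force: 60.0
```

```bash
python3 - <<'E'
from h import *
st();o=org()
c=np.array(o)/1000
covchk(c[:2]+[0,0],[c[2]-.02,c[2]+.008+.008,c[2]+.036],n="scene",th=150)
path([[518,-170,145,-77],[538,-280,145,-87],[545,-366,145,-90]],20)
E
```

```text
19.15 [-0.16, 0.36, -0.23, 2.09, 0.96, 1.07, -0.77] [499.3, -81.2, 247.5] rpy [-180.0, -41.8, -74.8] F [-0.5, 0.6, -4.0] M [1.25, 0.25, 0.01] grip 0.225 60.0
org [511.3, -125.1, 145.0] [0.0, -0.1, -74.8]
scene 0.12500100064897926 [np.float64(0.17), np.float64(0.14), np.float64(0.18), np.float64(0.16), np.float64(0.13)]
scene 0.16100100064897926 [np.float64(0.42), np.float64(0.45), np.float64(0.38), np.float64(0.03), np.float64(0.0)]
scene 0.18100100064897925 [np.float64(0.27), np.float64(0.25), np.float64(0.2), np.float64(0.18), np.float64(0.16)]
[-2.4, -0.2, 2.1, 0.1, 0.1, 0.1] 
[-4.5, -0.6, 4.0, 0.1, 0.0, 0.1] 
[-6.6, -0.8, 6.0, 0.3, 0.0, 0.3] 
[-8.9, -0.8, 8.0, 0.4, 0.0, 0.4] 
[-11.1, -0.7, 9.9, 0.5, 0.0, 0.7] |
[-13.4, 0.2, 12.0, 0.9, 0.0, 1.0] 
[-15.0, 1.4, 13.4, 1.3, 0.0, 1.4] 
[-15.0, 2.4, 13.3, 1.4, 0.0, 1.6] 
[-14.9, 2.8, 13.3, 1.4, 0.0, 1.5] 
[-14.9, 2.7, 13.3, 1.1, 0.0, 1.3] |
[-14.8, 2.0, 13.3, 0.8, 0.0, 0.8] 
[-14.9, 1.9, 13.2, 0.6, 0.0, 0.7] 
[-12.9, 1.6, 11.5, 0.5, 0.0, 0.5] 
[-10.9, 1.2, 9.7, 0.3, 0.0, 0.4] 
[-8.8, 0.9, 7.9, 0.2, 0.0, 0.2] |
[-6.7, 0.6, 6.0, 0.1, 0.0, 0.2] 
[-4.5, 0.3, 4.0, 0.1, 0.0, 0.0] 
[-0.5, 0.0, 0.4, -0.0, 0.0, 0.0] 
[0.0, 0.0, -0.0, -0.0, 0.0, 0.0] 
[0.0, 0.0, -0.0, -0.0, 0.0, 0.0] |
```

Call:
{"name": "carry_out", "arguments": {"motion": [[-2.4,-0.2,2.1,0.1,0,0.1,-1],[-4.5,-0.6,4,0.1,0,0.1,-1],[-6.6,-0.8,6,0.3,0,0.3,-1],[-9,-0.8,8,0.4,0,0.4,-1],[-11,-0.7,10,0.5,0,0.7,-1]]}}

```text
time_s: 19.7
eef_pos: [0.508, -0.124, 0.2473]
tool_rot: [3.141, 0.729, 1.805]
wrist_force: [-0.7, -0.3, -3.8]
grip_width: 0.218
gripper_force: 60.0
```

Call:
{"name": "carry_out", "arguments": {"motion": [[-13.4,0.2,12,0.9,0,1,-1],[-15,1.4,13.4,1.3,0,1.4,-1],[-15,2.4,13.3,1.4,0,1.6,-1],[-15,2.8,13.3,1.4,0,1.5,-1],[-15,2.7,13.3,1.1,0,1.3,-1]]}}

```text
time_s: 20.2
eef_pos: [0.5346, -0.2205, 0.2474]
tool_rot: [3.141, 0.729, 1.642]
wrist_force: [-0.2, 0.5, -3.9]
grip_width: 0.224
gripper_force: 60.0
```

Call:
{"name": "carry_out", "arguments": {"motion": [[-14.8,2,13.3,0.8,0,0.8,-1],[-14.8,2,13.2,0.6,0,0.7,-1],[-13,1.6,11.5,0.5,0,0.5,-1],[-11,1.2,9.8,0.3,0,0.4,-1],[-9,0.9,7.9,0.2,0,0.2,-1]]}}

```text
time_s: 20.7
eef_pos: [0.5454, -0.3032, 0.2475]
tool_rot: [-3.14, 0.729, 1.584]
wrist_force: [-0.5, 0.6, -4.1]
grip_width: 0.221
gripper_force: 60.0
```

Call:
{"name": "carry_out", "arguments": {"motion": [[-6.7,0.6,6,0.1,0,0.2,-1],[-4.5,0.3,4,0.1,0,0,-1],[-0.5,0,0.4,0,0,0,-1],[0,0,0,0,0,0,-1],[0,0,0,0,0,0,-1]]}}

```text
time_s: 21.2
eef_pos: [0.5469, -0.3166, 0.2475]
tool_rot: [-3.14, 0.728, 1.581]
wrist_force: [-0.3, -1.3, -4.6]
grip_width: 0.224
gripper_force: 60.0
```

```bash
python3 - <<'E'
from h import *
st();o=org();c=o/1000
for n in("scene","top"):covchk(c[:2],[c[2]+.016],n=n,th=150)
path([[540,-366,35,-90]],12,a=2)
E
```

```text
21.2 [0.16, 0.49, -0.05, 1.86, 0.97, 0.96, -0.53] [546.9, -316.6, 247.5] rpy [179.9, -41.7, -89.4] F [-0.3, -1.3, -4.6] M [1.31, -0.12, -0.03] grip 0.224 60.0
org [547.3, -362.1, 144.9] [-0.1, -0.0, -89.5]
scene 0.1609113632392119 [np.float64(0.65), np.float64(0.66), np.float64(0.67), np.float64(0.22), np.float64(0.17)]
top 0.1609113632392119 [np.float64(0.57), np.float64(0.63), np.float64(0.62), np.float64(0.57), np.float64(0.54)]
[1.2, -0.2, 1.6, -0.0, 0.0, 0.0] 
[2.6, -0.3, 3.0, -0.0, 0.0, 0.1] 
[3.8, -0.3, 4.6, -0.0, 0.0, -0.0] 
[5.1, -0.5, 6.1, 0.0, 0.0, 0.0] 
[6.4, -0.7, 7.7, 0.1, 0.0, 0.0] |
[7.7, -0.7, 9.2, -0.0, 0.0, 0.1] 
[7.6, -0.7, 9.2, 0.0, 0.0, 0.0] 
[7.7, -0.8, 9.2, 0.1, 0.0, 0.1] 
[7.7, -0.7, 9.2, 0.0, 0.0, 0.0] 
[6.7, -0.7, 8.1, 0.0, 0.0, 0.1] |
[5.6, -0.5, 6.6, 0.1, 0.0, -0.0] 
[4.3, -0.4, 5.2, -0.0, 0.0, 0.0] 
[3.1, -0.3, 3.7, 0.0, 0.0, 0.0] 
[0.9, -0.1, 1.1, 0.0, 0.0, 0.0] 
[0.0, -0.0, 0.0, 0.0, 0.0, 0.0] |
```

Call:
{"name": "carry_out", "arguments": {"motion": [[1.2,-0.2,1.6,0,0,0,-1],[2.6,-0.3,3,0,0,0,-1],[3.8,-0.3,4.6,0,0,0,-1],[5.1,-0.5,6.1,0,0,0,-1],[6.4,-0.7,7.7,0,0,0,-1]]}}

```text
time_s: 21.8
eef_pos: [0.5447, -0.3186, 0.217]
tool_rot: [-3.14, 0.729, 1.58]
wrist_force: [0.1, -0.0, -3.8]
grip_width: 0.222
gripper_force: 60.0
```

Call:
{"name": "carry_out", "arguments": {"motion": [[7.7,-0.7,9.2,0,0,0,-1],[7.7,-0.7,9.2,0,0,0,-1],[7.7,-0.7,9.2,0,0,0,-1],[7.7,-0.7,9.2,0,0,0,-1],[6.7,-0.7,8.1,0,0,0,-1]]}}

```text
time_s: 22.3
eef_pos: [0.5409, -0.3205, 0.158]
tool_rot: [-3.14, 0.729, 1.581]
wrist_force: [-0.6, -0.5, -4.2]
grip_width: 0.223
gripper_force: 60.0
```

Call:
{"name": "carry_out", "arguments": {"motion": [[5.6,-0.5,6.6,0,0,0,-1],[4.3,-0.4,5.2,0,0,0,-1],[3.1,-0.3,3.7,0,0,0,-1],[0.9,0,1.1,0,0,0,-1],[0,0,0,0,0,0,-1]]}}

```text
time_s: 22.8
eef_pos: [0.54, -0.3213, 0.1377]
tool_rot: [-3.14, 0.729, 1.58]
wrist_force: [-0.3, 0.1, -3.7]
grip_width: 0.22
gripper_force: 60.0
```

```bash
python3 - <<'E'
from h import *
st();o=org()
E
```

```text
22.8 [0.13, 0.66, 0.0, 1.92, 1.12, 0.82, -0.77] [540.0, -321.3, 137.7] rpy [179.9, -41.8, -89.5] F [-0.3, 0.1, -3.7] M [1.33, -0.08, -0.05] grip 0.22 60.0
org [540.3, -366.8, 35.1] [-0.0, -0.1, -89.5]
```

Call:
{"name": "carry_out", "arguments": {"motion": [[1.3,0,1.5,0,0,0,-1],[1.3,0,1.5,0,0,0,-1],[1.3,0,1.5,0,0,0,-1],[1,0,1.1,0,0,0,-1],[1,0,1.1,0,0,0,-1]]}}

```text
time_s: 23.3
eef_pos: [0.5399, -0.3213, 0.1286]
tool_rot: [-3.14, 0.729, 1.58]
wrist_force: [-0.2, -0.1, -4.0]
grip_width: 0.221
gripper_force: 60.0
```

Call:
{"name": "carry_out", "arguments": {"motion": [[1,0,1.1,0,0,0,-1],[1.3,0,1.5,0,0,0,-1],[1.3,0,1.5,0,0,0,-1],[1.3,0,1.5,0,0,0,-1],[1.3,0,1.5,0,0,0,-1]]}}

```text
time_s: 23.8
eef_pos: [0.54, -0.3215, 0.1193]
tool_rot: [-3.141, 0.729, 1.58]
wrist_force: [0.7, -0.2, -2.7]
grip_width: 0.22
gripper_force: 60.0
```

```bash
python3 - <<'E'
from h import *
F=[]
for i in range(4):
    capture("wrist");s=get_state();F.append(np.r_[s["wrist_force"],s["moment"]])
st();o=org();print(np.mean(F,0).round(2))
for n in("scene","top"):covchk(o[:2]/1000,[.029,.039,.049],n=n,th=150)
path([[o[0],o[1]+95,o[2],-89.5]],12,a=2)
E
```

```text
24.0 [0.12, 0.7, 0.01, 1.92, 1.14, 0.8, -0.81] [539.9, -321.4, 119.3] rpy [179.9, -41.8, -89.5] F [0.6, 1.2, -3.1] M [1.08, -0.05, 0.01] grip 0.222 60.0
org [540.2, -367.0, 16.7] [-0.1, -0.1, -89.5]
[-0.19  0.46 -3.1   1.08 -0.07 -0.03]
scene 0.029 [np.float64(0.31), np.float64(0.46), np.float64(0.38), np.float64(0.31), np.float64(0.39)]
scene 0.039 [np.float64(0.29), np.float64(0.32), np.float64(0.44), np.float64(0.36), np.float64(0.34)]
scene 0.049 [np.float64(0.23), np.float64(0.32), np.float64(0.37), np.float64(0.37), np.float64(0.42)]
top 0.029 [np.float64(0.6), np.float64(0.62), np.float64(0.62), np.float64(0.63), np.float64(0.59)]
top 0.039 [np.float64(0.62), np.float64(0.64), np.float64(0.66), np.float64(0.62), np.float64(0.62)]
top 0.049 [np.float64(0.65), np.float64(0.67), np.float64(0.68), np.float64(0.62), np.float64(0.64)]
[1.4, -0.1, -1.3, -0.0, 0.1, 0.0] 
[3.0, 0.1, -2.6, -0.0, -0.0, 0.0] 
[4.5, 0.0, -4.0, -0.0, -0.0, 0.0] 
[5.9, 0.1, -5.3, -0.0, -0.0, 0.0] 
[7.5, 0.0, -6.7, -0.0, -0.0, 0.0] |
[9.0, 0.1, -7.9, -0.0, -0.0, 0.0] 
[9.0, 0.1, -8.0, -0.0, -0.0, 0.0] 
[8.8, 0.1, -7.9, -0.0, -0.0, 0.0] 
[7.5, 0.1, -6.6, -0.1, -0.0, 0.0] 
[6.1, 0.0, -5.4, 0.0, -0.0, 0.0] |
[4.7, 0.1, -4.2, 0.0, -0.0, 0.0] 
[3.2, 0.0, -2.8, 0.0, -0.0, 0.0] 
[0.4, 0.0, -0.3, 0.0, -0.0, 0.0] 
[-0.0, 0.0, -0.0, 0.0, -0.0, 0.0] 
[-0.0, 0.0, -0.0, 0.0, -0.0, 0.0] |
```

The load is back to the puller alone, so the cover stands on the tray. Withdrawing.

Call:
{"name": "carry_out", "arguments": {"motion": [[1.4,0,-1.3,0,0,0,-1],[3,0,-2.7,0,0,0,-1],[4.5,0,-4,0,0,0,-1],[6,0,-5.3,0,0,0,-1],[7.5,0,-6.7,0,0,0,-1]]}}

```text
time_s: 24.6
eef_pos: [0.5396, -0.2906, 0.1193]
tool_rot: [-3.14, 0.729, 1.58]
wrist_force: [0.0, 0.5, -2.8]
grip_width: 0.225
gripper_force: 60.0
```

Call:
{"name": "carry_out", "arguments": {"motion": [[9,0,-8,0,0,0,-1],[9,0,-8,0,0,0,-1],[9,0,-8,0,0,0,-1],[7.5,0,-6.7,0,0,0,-1],[6,0,-5.3,0,0,0,-1]]}}

```text
time_s: 25.1
eef_pos: [0.5394, -0.2359, 0.1191]
tool_rot: [-3.14, 0.728, 1.581]
wrist_force: [-0.0, 0.6, -3.3]
grip_width: 0.22
gripper_force: 60.0
```

Call:
{"name": "carry_out", "arguments": {"motion": [[5,0,-4.5,0,0,0,-1],[3,0,-2.7,0,0,0,-1],[-2,0,-3,0,0,0,-1],[-7,0,-8,0,0,0,-1],[-14,0,-16,0,0,0,-1]]}}

```text
time_s: 25.6
eef_pos: [0.5382, -0.2262, 0.1547]
tool_rot: [-3.137, 0.729, 1.581]
wrist_force: [0.4, -0.4, -3.2]
grip_width: 0.223
gripper_force: 60.0
```

```bash
python3 - <<'E'
from h import *
st();o=org()
for n,b in(("scene",(80,90,250,230)),("top",(330,160,430,260))):
    c=capture(n);print(n,"expected cover top centre",proj(c,[[.540,-.367,.039]]).round())
c=capture("scene");d=capture("top")
x,y=proj(c,[[.540,-.367,.039]])[0].astype(int);u,v=proj(d,[[.540,-.367,.039]])[0].astype(int)
a=c["color"][max(0,y-60):y+60,x-60:x+60,::-1];b=d["color"][v-60:v+60,u-60:u+60,::-1]
cv2.imwrite("pics/tray.png",np.hstack([cv2.resize(a,(400,400),interpolation=2),cv2.resize(b,(400,400),interpolation=2)]))
E
```

```text
25.6 [0.0, 0.62, -0.06, 1.94, 1.03, 0.94, -0.83] [538.2, -226.2, 154.7] rpy [179.7, -41.8, -89.4] F [0.4, -0.4, -3.2] M [1.01, -0.09, 0.05] grip 0.223 60.0
org [538.1, -271.7, 52.1] [-0.2, -0.1, -89.6]
scene expected cover top centre [[152. 145.]]
top expected cover top centre [[378. 210.]]
```

View pics/tray.png

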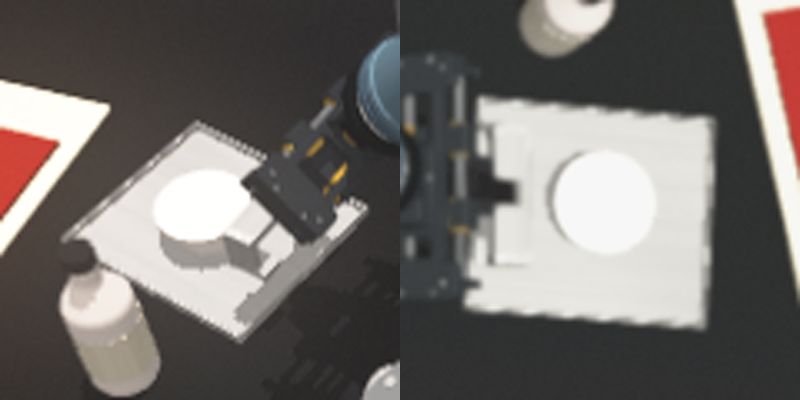

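The crops show the cover upright in the middle of the tray (top-view crop at (605,202), scene crop at (205,205)), with the puller clear of it. Next I return the puller to the mat.

```bash
python3 - <<'E'
from h import *
from kin import ikb
p=np.load("p.npy")
for o,y in(([540,100,140],-50),([522,230,140],-32),([518,328,100],-20),([518,328,5],-20)):
    P=pz(o,y,G);print(o,y,ikb(p,P,rpy(41.7,y)),ikb(p,P-.07*rpy(41.7,y).as_matrix()[:,2],rpy(41.7,y)))
path([[536,-268,130,-88],[515,-150,145,-76],[512,-80,145,-68],[522,10,145,-60],[535,100,145,-50],[525,240,140,-30],[518,328,100,-20]],34,a=8)
E
```

```text
[540, 100, 140] -50 (np.float64(0.32), [-0.54, 0.39, -0.18, 2.08, 1.05, 0.97, -0.76]) (np.float64(0.36), [-0.57, 0.31, -0.24, 2.04, 0.94, 1.09, -0.69])
[522, 230, 140] -32 (np.float64(0.32), [-0.6, 0.41, -0.37, 2.08, 1.15, 0.98, -0.75]) (np.float64(0.35), [-0.64, 0.32, -0.42, 2.05, 1.03, 1.08, -0.67])
[518, 328, 100] -20 (np.float64(0.36), [-0.71, 0.52, -0.38, 2.04, 1.28, 0.94, -0.79]) (np.float64(0.37), [-0.76, 0.42, -0.42, 2.03, 1.15, 1.01, -0.71])
[518, 328, 5] -20 (np.float64(0.33), [-0.32, 0.92, -0.91, 2.07, 1.68, 1.33, -1.03]) (np.float64(0.32), [-0.81, 0.58, -0.37, 2.08, 1.33, 0.96, -0.96])
[-7.2, -0.0, -8.0, 0.0, 0.1, -0.0] 
[-13.7, -0.5, -16.0, -0.1, -0.0, -0.2] 
[-17.3, -1.6, -21.0, -0.3, -0.0, -0.3] 
[-10.8, -3.0, -15.8, -0.7, -0.0, -0.8] 
[10.0, -6.2, -18.1, -1.5, -0.0, -1.7] |
[25.5, -7.5, -29.1, -2.4, -0.0, -2.7] 
[30.4, -3.7, -30.3, -2.8, -0.0, -3.1] 
[26.0, 1.7, -23.6, -2.5, -0.0, -2.9] 
[24.7, 4.6, -21.9, -2.7, -0.1, -3.0] 
[23.7, 9.1, -21.2, -2.3, 0.0, -2.6] |
[22.0, 14.6, -19.6, -1.9, 0.0, -2.1] 
[20.9, 17.0, -18.6, -2.0, 0.0, -2.2] 
[19.9, 18.5, -17.8, -2.3, 0.0, -2.6] 
[18.5, 20.3, -16.5, -2.4, 0.0, -2.7] 
[19.1, 18.8, -17.1, -2.7, 0.0, -3.1] |
[20.1, 17.6, -17.4, -3.2, 0.0, -3.5] 
[20.0, 18.5, -16.6, -3.4, 0.0, -3.8] 
[18.9, 20.1, -14.8, -3.4, 0.0, -3.8] 
[17.0, 21.9, -12.4, -3.0, 0.0, -3.4] 
[18.6, 23.2, -6.0, -2.6, 0.0, -2.8] |
[18.7, 20.3, 0.9, -2.0, 0.0, -2.3] 
[14.5, 15.2, 2.8, -1.3, 0.0, -1.5] 
[8.5, 9.4, 2.2, -0.8, 0.0, -0.9] 
[0.0, -0.0, -0.0, 0.0, 0.0, 0.0] 
[0.0, -0.0, -0.0, 0.0, 0.0, 0.0] |
```

Call:
{"name": "carry_out", "arguments": {"motion": [[-7.2,0,-8,0,0,0,-1],[-14,-0.5,-16,-0.1,0,-0.2,-1],[-17,-1.6,-21,-0.3,0,-0.3,-1],[-11,-3,-16,-0.7,0,-0.8,-1],[10,-6,-18,-1.5,0,-1.7,-1]]}}

```text
time_s: 26.3
eef_pos: [0.5276, -0.2049, 0.2421]
tool_rot: [3.141, 0.731, 1.645]
wrist_force: [-0.3, -0.0, -2.7]
grip_width: 0.225
gripper_force: 60.0
```

Call:
{"name": "carry_out", "arguments": {"motion": [[25,-7.5,-29,-2.4,0,-2.7,-1],[30,-3.7,-30,-2.8,0,-3.1,-1],[26,1.7,-23.6,-2.5,0,-2.9,-1],[25,4.6,-22,-2.7,0,-3,-1],[24,9,-21,-2.3,0,-2.6,-1]]}}

```text
time_s: 26.8
eef_pos: [0.4934, -0.0219, 0.2471]
tool_rot: [-3.137, 0.728, 1.988]
wrist_force: [1.3, -0.4, -2.4]
grip_width: 0.222
gripper_force: 60.0
```

Call:
{"name": "carry_out", "arguments": {"motion": [[22,14.6,-19.6,-1.9,0,-2.1,-1],[21,17,-18.6,-2,0,-2.2,-1],[20,18.5,-17.8,-2.3,0,-2.6,-1],[18.5,20,-16.5,-2.4,0,-2.7,-1],[19,19,-17,-2.7,0,-3.1,-1]]}}

```text
time_s: 27.3
eef_pos: [0.5053, 0.1395, 0.2467]
tool_rot: [-3.137, 0.727, 2.284]
wrist_force: [0.5, 0.1, -3.0]
grip_width: 0.222
gripper_force: 60.0
```

Call:
{"name": "carry_out", "arguments": {"motion": [[20,17.6,-17.4,-3.2,0,-3.5,-1],[20,18.5,-16.6,-3.4,0,-3.8,-1],[19,20,-15,-3.4,0,-3.8,-1],[17,22,-12.4,-3,0,-3.4,-1],[18.6,23,-6,-2.6,0,-2.8,-1]]}}

```text
time_s: 27.8
eef_pos: [0.4809, 0.2927, 0.2345]
tool_rot: [3.141, 0.727, 2.689]
wrist_force: [-0.4, 0.0, -2.5]
grip_width: 0.221
gripper_force: 60.0
```

Call:
{"name": "carry_out", "arguments": {"motion": [[18.7,20,1,-2,0,-2.3,-1],[14.5,15,2.8,-1.3,0,-1.5,-1],[8.5,9.4,2.2,-0.8,0,-0.9,-1],[0,0,0,0,0,0,-1],[0,0,0,0,0,0,-1]]}}

```text
time_s: 28.3
eef_pos: [0.4747, 0.342, 0.2019]
tool_rot: [-3.139, 0.727, 2.795]
wrist_force: [-0.3, -0.3, -2.2]
grip_width: 0.225
gripper_force: 60.0
```

```bash
python3 - <<'E'
from h import *
st();o=org()
path([[518,328,12,-20]],16,a=4)
E
```

```text
28.3 [-0.65, 0.54, -0.51, 2.0, 1.25, 1.06, -0.77] [474.7, 342.0, 201.9] rpy [179.8, -41.7, -19.9] F [-0.3, -0.3, -2.2] M [0.4, 0.91, -0.09] grip 0.225 60.0
org [517.3, 326.3, 99.3] [-0.1, 0.0, -20.0]
[2.7, -0.1, 3.0, -0.1, -0.0, 0.1] 
[5.3, 0.1, 6.0, 0.0, -0.0, -0.0] 
[8.0, 0.3, 8.9, 0.0, -0.0, -0.0] 
[10.6, 0.3, 12.0, 0.0, -0.0, -0.0] 
[10.6, 0.4, 12.0, 0.0, -0.0, -0.0] |
[9.7, 0.3, 10.8, 0.0, -0.0, -0.0] 
[7.1, 0.2, 8.0, 0.0, -0.0, -0.0] 
[4.0, 0.1, 4.5, 0.0, -0.0, -0.0] 
[-0.0, -0.0, 0.0, 0.0, -0.0, -0.0] 
[-0.0, -0.0, 0.0, 0.0, -0.0, -0.0] |
```

Call:
{"name": "carry_out", "arguments": {"motion": [[2.7,0,3,0,0,0,-1],[5.3,0,6,0,0,0,-1],[8,0.3,9,0,0,0,-1],[10.6,0.3,12,0,0,0,-1],[10.6,0.3,12,0,0,0,-1]]}}

```text
time_s: 28.8
eef_pos: [0.4748, 0.3432, 0.1444]
tool_rot: [-3.14, 0.726, 2.795]
wrist_force: [-0.4, -0.3, -2.9]
grip_width: 0.222
gripper_force: 60.0
```

Call:
{"name": "carry_out", "arguments": {"motion": [[9.7,0.3,10.8,0,0,0,-1],[7,0,8,0,0,0,-1],[4,0,4.5,0,0,0,-1],[1.3,0,1.5,0,0,0,-1],[1.3,0,1.5,0,0,0,-1]]}}

```text
time_s: 29.3
eef_pos: [0.4751, 0.344, 0.1107]
tool_rot: [-3.141, 0.727, 2.795]
wrist_force: [0.8, 0.9, -3.4]
grip_width: 0.224
gripper_force: 60.0
```

```bash
python3 - <<'E'
from h import *
st();o=org()
E
```

```text
29.3 [-0.7, 0.71, -0.46, 2.02, 1.41, 1.02, -0.97] [475.1, 344.0, 110.7] rpy [180.0, -41.6, -19.9] F [0.8, 0.9, -3.4] M [0.4, 0.85, -0.04] grip 0.224 60.0
org [517.7, 328.5, 8.0] [-0.0, 0.1, -19.9]
```

Call:
{"name": "carry_out", "arguments": {"motion": [[0.7,0,0.7,0,0,0,-1],[0.7,0,0.7,0,0,0,-1],[0.7,0,0.7,0,0,0,-1],[0.4,0,0.4,0,0,0,-1],[0.4,0,0.4,0,0,0,-1]]}}

```text
time_s: 29.8
eef_pos: [0.4747, 0.3439, 0.1066]
tool_rot: [-3.14, 0.727, 2.795]
wrist_force: [-0.4, -0.5, -2.8]
grip_width: 0.221
gripper_force: 60.0
```

```bash
python3 - <<'E'
from h import *
capture("wrist");st();o=org()
E
```

```text
29.85 [-0.7, 0.72, -0.45, 2.02, 1.42, 1.02, -0.98] [474.7, 343.9, 106.4] rpy [179.9, -41.6, -19.9] F [0.2, -0.4, -3.1] M [0.43, 0.88, -0.01] grip 0.226 60.0
org [517.2, 328.4, 3.8] [-0.1, 0.1, -19.9]
```

Not yet loaded; a little further.

Call:
{"name": "carry_out", "arguments": {"motion": [[0.4,0,0.4,0,0,0,-1],[0.4,0,0.4,0,0,0,-1],[0.3,0,0.3,0,0,0,-1],[0,0,0,0,0,0,-1],[0,0,0,0,0,0,-1]]}}

```text
time_s: 30.35
eef_pos: [0.4745, 0.344, 0.1057]
tool_rot: [-3.14, 0.728, 2.795]
wrist_force: [-5.3, -0.8, 4.5]
grip_width: 0.218
gripper_force: 60.0
```

```bash
python3 - <<'E'
from h import *
capture("wrist");st();o=org()
E
```

```text
30.4 [-0.7, 0.72, -0.45, 2.02, 1.42, 1.02, -0.98] [474.5, 344.0, 105.7] rpy [179.9, -41.7, -19.9] F [-4.6, -1.3, 6.5] M [-0.16, 0.52, -0.44] grip 0.22 60.0
org [517.2, 328.4, 3.1] [-0.0, -0.0, -19.9]
```

Standing on the mat (contact at z≈3-4 mm). Release and retreat.

Call:
{"name": "carry_out", "arguments": {"motion": [[0,0,0,0,0,0,1],[0,0,0,0,0,0,1],[0,0,0,0,0,0,1],[0,0,0,0,0,0,1],[0,0,0,0,0,0,1]]}}

```text
time_s: 30.9
eef_pos: [0.4747, 0.3439, 0.1049]
tool_rot: [-3.14, 0.727, 2.795]
wrist_force: [-0.3, -0.8, -0.7]
grip_width: 0.654
gripper_force: 0.0
```

Call:
{"name": "carry_out", "arguments": {"motion": [[0,0,0,0,0,0,1],[0,0,0,0,0,0,1],[0,0,0,0,0,0,1],[0,0,-4,0,0,0,1],[0,0,-8,0,0,0,1]]}}

```text
time_s: 31.4
eef_pos: [0.4669, 0.3463, 0.1139]
tool_rot: [-3.139, 0.726, 2.795]
wrist_force: [-0.5, -0.5, -0.7]
grip_width: 1.004
gripper_force: 0.0
```

Call:
{"name": "carry_out", "arguments": {"motion": [[-3,0,-15,0,0,0,1],[-6,0,-20,0,0,0,1],[-10,0,-20,0,0,0,1],[-15,0,-20,0,0,0,1],[-15,0,-18,0,0,0,1]]}}

```text
time_s: 31.9
eef_pos: [0.4426, 0.3558, 0.2174]
tool_rot: [-3.141, 0.726, 2.796]
wrist_force: [0.4, -0.4, -0.2]
grip_width: 0.998
gripper_force: 0.0
```

Call:
{"name": "carry_out", "arguments": {"motion": [[-15,0,-18,0,0,0,1],[-10,0,-10,0,0,0,1],[0,0,0,0,0,0,1],[0,0,0,0,0,0,1],[0,0,0,0,0,0,1]]}}

```text
time_s: 32.4
eef_pos: [0.4432, 0.3549, 0.2525]
tool_rot: [-3.138, 0.726, 2.797]
wrist_force: [-0.4, 0.4, 0.2]
grip_width: 0.995
gripper_force: 0.0
```

```bash
python3 - <<'E'
from h import *
st()
def band(c,A,B,n=41):
    g=cv2.cvtColor(c["color"],7).astype(np.float32);W=np.linspace(A,B,n);px=proj(c,W).astype(np.float32);return cv2.remap(g,px[:,0],px[:,1],1).ravel()
for nm in("scene","top"):
    c=capture(nm)
    for x in(-6,6):
        v=band(c,pz([517.2,328.4,4],-20,[x,-80,44]),pz([517.2,328.4,4],-20,[x,80,44]));print(nm,x,v[::2].astype(int).tolist())
    g=c["color"].max(2)
    a,b,e,f={"top":(130,135,162,165),"scene":(320,282,360,320)}[nm]
    m=np.zeros(g.shape,bool);m[b:f,a:e]=g[b:f,a:e]>100;r,_=rect(c,m,.012);print("flange",np.round(r[0],1))
    covchk([.540,-.367],[.039],n=nm,th=235)
E
```

```text
32.4 [-0.67, 0.45, -0.57, 1.99, 1.14, 1.13, -0.69] [443.2, 354.9, 252.5] rpy [179.8, -41.6, -19.8] F [-0.4, 0.4, 0.2] M [0.22, 0.46, -0.03] grip 0.995 0.0
scene -6 [141, 141, 142, 227, 230, 228, 229, 230, 222, 151, 155, 150, 231, 231, 231, 231, 231, 234, 141, 87, 87]
scene 6 [142, 143, 142, 227, 230, 227, 228, 228, 228, 164, 157, 151, 228, 230, 231, 230, 229, 226, 120, 87, 93]
flange [711.8 331.8]
scene 0.039 [np.float64(1.0), np.float64(1.0), np.float64(0.96), np.float64(0.02), np.float64(0.0)]
top -6 [160, 155, 112, 238, 229, 228, 228, 228, 224, 115, 42, 55, 202, 227, 226, 226, 225, 218, 150, 148, 148]
top 6 [159, 154, 113, 220, 226, 225, 225, 225, 223, 170, 165, 177, 218, 225, 225, 224, 224, 216, 151, 148, 148]
flange [709.3 329.5]
top 0.039 [np.float64(1.0), np.float64(1.0), np.float64(0.88), np.float64(0.07), np.float64(0.0)]
```

The puller stands on the mat, the cover is upright in the tray, and the flange ring hasn't moved.

```bash
python3 -c "
from workcell import *
print(sign_off())"
```

```text
the job is handed in; nothing more can be done
None
```

The cover is off the viewing port and standing upright in the tray, the puller is back on its mat, and the job was handed in at about 32 s of the 67 s allowed.

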